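Charge the cold box with ice and hold its shutter half open

ROBOT

A 6-joint arm with a two-finger parallel gripper is mounted at the origin on the work surface. World frame = base frame: x ahead of the robot, y to its left, z up, the work surface at z = 0. Lengths are in mm, angles in degrees, forces in N, time in s.
With the tool pointing down it reaches from about 225 to 875 mm from the base axis. Payload 3.4 kg.
Tool frame: the origin (TCP) lies on the centre line of the jaws, within the pads' length; the fingertips stand 11 mm ahead of it and the grasp point (between the pads) lies 8 mm behind it (tip_reach is the distance from the TCP to the fingertips, in mm); z points along the fingers, y is the direction in which the jaws open and shut (so a half turn about z gives the same grasp; the last joint's range is limited). The gripper opens to 85 mm and grips with 20 to 120 N. Pads are 22 mm wide; open, the fingers measure 114 mm over their backs; the gripper's body (76 mm by 85 mm) begins 54 mm behind the grasp point. The pads swing forward as they close: fully open they stand 13 mm farther back than shut.
Start: joints at [69.5, 15.808, 86.224, -0, 77.962, -6.933], TCP at [134.905, 558.983, 242.328] pointing down, gripper open.
Joint ranges: [-165.64, 165.64], [-43.16, 119.46], [12.63, 154.43], [-67.54, 247.53], [6.08, 155.33], [-154.97, 154.97]. Speed limits (degrees/s): [147.25, 147.25, 180, 180, 180, 180].

INTERFACE

Orientations are given as a 3x3 rotation matrix whose columns are the frame's x, y, z axes.
In Python, from workcell import sense, read_camera, camera_model, hand_in, tip_reach gives the robot as it stands. The module is installed in compiled form; this text tells all that it offers.
- The arm moves only by the shell command python3 -m inch 'ROWS' [FORCE]. ROWS is JSON, a list of rows, each a list of 3 entries, a list of its own where there are three numbers: the turn, a rotation vector about the tool's x, y, z scaled (see below), then the shift along the tool's x, y, z scaled (see below), then the closure in counts, from 0 (fully open) to 255 (shut). In form: [[[ax, ay, az], [x, y, z], gripper], ...]. A call has 1 to 8 rows; each row shifts and turns the commanded pose from where the row before left it, along the tool's axes as they then stand; what a row does not reach is not made up. The controller multiplies each number of a shift by 30 mm and each number of a turn by 0.08 rad. A row lasts 1/8 s, in which the tool goes at most 62.5 mm and 10.7 degrees, less where a joint would pass 70% of its speed; a pose out of reach is approached as far as the arm can. A call with a number of a shift or a turn outside -1 to 1 is refused whole. A call with a gripper value outside its range is refused whole. The fingers move at their own pace and stop on an object; FORCE is the grip in N (left out, the last holds). Time passes only in rows, so rows that do not move let the fingers close. It gives the time, the measured TCP pose, the force and the opening at its end, in the units of the state.
- sense(): the state, without advancing time (a new reading comes with each control period).
- read_camera(name): name is "scene" or "top" or "wrist"; returns the picture (480x640x3 uint8, red, green, blue); there is no depth.
- camera_model(name): a dict with "camera_matrix" (3x3 intrinsics, pixels), "k1" (the pictures are not rectified: a ray, as slopes to the right and down, at radius r is drawn at 1 + k1 r^2 times it, then the intrinsics apply), "extrinsics" (4x4, takes a point from world to camera coordinates). Camera axes: x right, y up, looking along -z (the intrinsics and any distortion apply to the point x, -y, -z); pixel columns grow to the right and rows downward; lengths in mm; the calibration is good to about 2 mm. A picture is of the moment at which its call begins: read the wrist's pose just before it. camera_model takes no time and is no camera call; for the wrist camera it gives the pose at the moment of the call.
- hand_in(): hands the job in, once; it reports no verdict.
The state is a dict: "t": time; "qpos": joint angles; "qvel": joint speeds; "joint_efforts": joint torques, N m; "eef_pos": TCP position; "eef_rot": TCP orientation; "force": force on the tool from outside, world axes, zero at the start; "moment": the same for the moment, N m; "width": opening from 0.0 (shut) to 1.0 (fully open).
Only numpy, scipy, OpenCV 4.12 (cv2) and the standard library are available. Lean on these libraries where they do the work, as an engineer would, in place of code of your own. Each camera call takes 0.05 s, during which the arm holds its last target.

TASK

Pick up the scoop and with it carry at least three of the five ice cubes from the steel tray into the filling well of the cold box, without touching ice with the fingers, then set the scoop down upright on the counter and let go of it. Then slide the cold box's sprung shutter by its black tab to half of its travel, so that at least three cubes drop into the chamber below, and finish while still holding it there, half open; never open it beyond two thirds of its travel, and leave the jar, the bottle and the cup alone.

Things in the scene. Friction and masses are not known exactly. Their poses are not given: they have to be found in the camera images.
- tray: fixed open steel tray holding the ice, walls 3 mm thick; inside it is 290 mm long (its x), 94 mm wide (its y) and 33 mm deep, rim 36 mm above the counter; origin: centre of its underside on the counter, inner floor 3 mm above it. Its -x end is the end near the robot; the ice lies in that half at the start. It may stand on either side of the scoop, the cold box on the other
- scoop: loose flat-bottomed aluminium scoop, 180 g; origin on its underside. Its own -x is the open nose. Pan: floor 2 mm thick from x = -70 (nose lip) to x = +30 mm, 84 mm wide outside, side walls 2 mm thick and 26 mm high from x = -52 to +30 mm, back wall 42 mm high at x = +30 mm. Behind the back wall stands an upright square white grip post, 22 x 22 mm, 105 mm tall, centred at x = +41 mm. Rear end at x = +52 mm
- scoop_grip (a point): point on the axis of the scoop's upright grip post, 80 mm above the scoop's underside, 41 mm behind its origin along its +x; axes as the scoop
- cold_box: fixed white cold box, 260 x 140 mm, with a steel filling well on top. Origin at counter level; the box runs from x = -120 to +140 mm in its own frame. The floor of the well is the steel shutter (upper face 66 mm above the counter) over the ice chamber (clear sides); the chamber lies below the well, its floor 6 mm above the counter. The shutter opens along the box's own +x, away from the robot
- well (a point): centre of the mouth of the filling well, at its rim 120 mm above the counter, on the box's axis 48 mm to -x of the box's origin; the mouth is 110 mm (box x) by 120 mm (box y), sloping down to a throat 58 x 90 mm just above the shutter
- shutter (a joint): opening of the sprung shutter in m: 0 shut, 0.120 fully open, half travel 0.060; grows as it slides to the cold box's +x. A spring shuts it: about 3.6 N at the start, rising 0.9 N per 10 mm (9 N at half travel); it shuts again when let go
- pull_tab (a point): upright black tab fixed on the shutter, beyond the well, that moves with it: 12 mm thick (box x), 40 mm wide (box y), from 66 to 124 mm above the counter; the point is 105 mm above the counter on the tab's axis, 70 mm to +x of the cold box's origin when shut; axes as the cold box. Between tab and well 50 mm are free
- ice0_center (a point): centre of a loose, slippery, round-edged ice cube, 24 mm, 13 g (friction about 0.15)
- ice1_center (a point): centre of a loose, slippery, round-edged ice cube, 24 mm, 13 g (friction about 0.15)
- ice2_center (a point): centre of a loose, slippery, round-edged ice cube, 24 mm, 13 g (friction about 0.15)
- ice3_center (a point): centre of a loose, slippery, round-edged ice cube, 24 mm, 13 g (friction about 0.15)
- ice4_center (a point): centre of a loose, slippery, round-edged ice cube, 24 mm, 13 g (friction about 0.15)
- pill_jar: bystander, not part of the job: amber jar, 52 mm wide, 85 mm tall; origin under its centre
- rinse_bottle: bystander, not part of the job: white plastic bottle, 60 mm wide, 150 mm tall; origin under its centre
- steel_cup: bystander, not part of the job: open steel cup, 72 mm wide, 75 mm tall; origin under its centre
Things that resemble listed ones, but are neither listed nor needed, are in the scene too. Several things have the shape of the scoop; the one meant has the colours described above.

How it is judged (in metres and radians):
On the way, in this order (a step that is already met when the one before it is completed fails the run):
1. at least three ice cubes lie in the filling well, on the shut shutter (value of joint shutter below 0.01 m and ((horizontal distance between each of ice0_center, ice1_center, ice2_center and well below 0.078 m and height (world z) of ice0_center between 0.07 and 0.125 m and height (world z) of ice1_center between 0.07 and 0.125 m and height (world z) of ice2_center between 0.07 and 0.125 m) or (horizontal distance between each of ice0_center, ice1_center, ice3_center and well below 0.078 m and height (world z) of ice0_center between 0.07 and 0.125 m and height (world z) of ice1_center between 0.07 and 0.125 m and height (world z) of ice3_center between 0.07 and 0.125 m) or (horizontal distance between each of ice0_center, ice1_center, ice4_center and well below 0.078 m and height (world z) of ice0_center between 0.07 and 0.125 m and height (world z) of ice1_center between 0.07 and 0.125 m and height (world z) of ice4_center between 0.07 and 0.125 m) or (horizontal distance between each of ice0_center, ice2_center, ice3_center and well below 0.078 m and height (world z) of ice0_center between 0.07 and 0.125 m and height (world z) of ice2_center between 0.07 and 0.125 m and height (world z) of ice3_center between 0.07 and 0.125 m) or (horizontal distance between each of ice0_center, ice2_center, ice4_center and well below 0.078 m and height (world z) of ice0_center between 0.07 and 0.125 m and height (world z) of ice2_center between 0.07 and 0.125 m and height (world z) of ice4_center between 0.07 and 0.125 m) or (horizontal distance between each of ice0_center, ice3_center, ice4_center and well below 0.078 m and height (world z) of ice0_center between 0.07 and 0.125 m and height (world z) of ice3_center between 0.07 and 0.125 m and height (world z) of ice4_center between 0.07 and 0.125 m) or (horizontal distance between each of ice1_center, ice2_center, ice3_center and well below 0.078 m and height (world z) of ice1_center between 0.07 and 0.125 m and height (world z) of ice2_center between 0.07 and 0.125 m and height (world z) of ice3_center between 0.07 and 0.125 m) or (horizontal distance between each of ice1_center, ice2_center, ice4_center and well below 0.078 m and height (world z) of ice1_center between 0.07 and 0.125 m and height (world z) of ice2_center between 0.07 and 0.125 m and height (world z) of ice4_center between 0.07 and 0.125 m) or (horizontal distance between each of ice1_center, ice3_center, ice4_center and well below 0.078 m and height (world z) of ice1_center between 0.07 and 0.125 m and height (world z) of ice3_center between 0.07 and 0.125 m and height (world z) of ice4_center between 0.07 and 0.125 m) or (horizontal distance between each of ice2_center, ice3_center, ice4_center and well below 0.078 m and height (world z) of ice2_center between 0.07 and 0.125 m and height (world z) of ice3_center between 0.07 and 0.125 m and height (world z) of ice4_center between 0.07 and 0.125 m))), for 0.3 s.
2. the scoop stands upright on the counter, let go (height (world z) of scoop below 0.012 m and angle between scoop's own z axis and vertical below 0.15 rad and contact force between the fingers and scoop below 0.1 N), for 0.3 s.
At the end, for the whole second after the job is handed in: The fingers hold the black tab (more than 2 N) with the shutter still, 50 to 70 mm open (half of its 120 mm travel); at least three ice cubes are inside the chamber under the well; the scoop stands flat on the counter, let go (underside within 12 mm of it, tilt below 0.15 rad) (all of step 2 and value of joint shutter between 0.05 and 0.07 m and velocity of joint shutter between -0.01 and 0.01 m/s and contact force between the fingers and shutter above 2 N and ((horizontal distance between each of ice0_center, ice1_center, ice2_center and well below 0.078 m and height (world z) of each of ice0_center, ice1_center, ice2_center below 0.058 m) or (horizontal distance between each of ice0_center, ice1_center, ice3_center and well below 0.078 m and height (world z) of each of ice0_center, ice1_center, ice3_center below 0.058 m) or (horizontal distance between each of ice0_center, ice1_center, ice4_center and well below 0.078 m and height (world z) of each of ice0_center, ice1_center, ice4_center below 0.058 m) or (horizontal distance between each of ice0_center, ice2_center, ice3_center and well below 0.078 m and height (world z) of each of ice0_center, ice2_center, ice3_center below 0.058 m) or (horizontal distance between each of ice0_center, ice2_center, ice4_center and well below 0.078 m and height (world z) of each of ice0_center, ice2_center, ice4_center below 0.058 m) or (horizontal distance between each of ice0_center, ice3_center, ice4_center and well below 0.078 m and height (world z) of each of ice0_center, ice3_center, ice4_center below 0.058 m) or (horizontal distance between each of ice1_center, ice2_center, ice3_center and well below 0.078 m and height (world z) of each of ice1_center, ice2_center, ice3_center below 0.058 m) or (horizontal distance between each of ice1_center, ice2_center, ice4_center and well below 0.078 m and height (world z) of each of ice1_center, ice2_center, ice4_center below 0.058 m) or (horizontal distance between each of ice1_center, ice3_center, ice4_center and well below 0.078 m and height (world z) of each of ice1_center, ice3_center, ice4_center below 0.058 m) or (horizontal distance between each of ice2_center, ice3_center, ice4_center and well below 0.078 m and height (world z) of each of ice2_center, ice3_center, ice4_center below 0.058 m))); the arm keeps its last pose, push and grip.
It fails at once if the shutter is opened beyond two thirds of its travel (84 mm, with margin) (value of joint shutter above 0.084 m).
It fails at once if the fingers touch ice (contact force between the fingers and ice0 above 0.5 N or contact force between the fingers and ice1 above 0.5 N or contact force between the fingers and ice2 above 0.5 N or contact force between the fingers and ice3 above 0.5 N or contact force between the fingers and ice4 above 0.5 N).
It fails at once if the jar, the bottle or the cup is moved by more than 30 mm (distance of any of pill_jar, rinse_bottle, steel_cup from where it was at the start of the episode above 0.03 m).
It also fails if it takes over 69 s, if anything falls off the work surface, if the arm or the gripper's body presses on something with over 40 N, if the wrist force passes 120 N, or if a joint passes its speed limit or range.

## Working session

There is one attempt and no reset: what is moved stays moved. The work goes in short steps, Python scripts to look and compute and a shell command to move; the robot and the scene stay as the last step left them, time stands still between calls to the robot, and variables do not carry over. Pictures are saved under pics/ and viewed, and the job is handed in when it is done.

```bash
mkdir -p pics; ls; cat > h.py <<'E'
import numpy as np, cv2
from workcell import sense, read_camera, camera_model, hand_in, tip_reach
def snap(name,fn):
    im=read_camera(name); cv2.imwrite('pics/'+fn,im[:,:,::-1]); return im
def ray(m,u,v):
    K=np.array(m["camera_matrix"]);k1=m["k1"];E=np.array(m["extrinsics"])
    d=np.array([(u-K[0,2])/K[0,0],(v-K[1,2])/K[1,1]])
    s=d.copy()
    for _ in range(30): s=d/(1+k1*(s@s))
    dc=np.array([s[0],-s[1],-1.]);R=E[:3,:3];c=-R.T@E[:3,3]
    return c,R.T@dc
def onz(m,u,v,z):
    c,d=ray(m,u,v); return c+d*(z-c[2])/d[2]
def proj(m,p):
    K=np.array(m["camera_matrix"]);E=np.array(m["extrinsics"])
    q=E[:3,:3]@np.array(p,float)+E[:3,3]; s=np.array([q[0],-q[1]])/-q[2]
    s=s*(1+m["k1"]*(s@s)); return K[0,0]*s[0]+K[0,2],K[1,1]*s[1]+K[1,2]
E
python3 - <<'E'
from h import *
for n in("scene","top","wrist"): snap(n,n+"0.png")
for n in("scene","top","wrist"):
    m=camera_model(n);E=np.array(m["extrinsics"]);print(n,np.round(m["camera_matrix"],1).tolist(),m["k1"],np.round(-E[:3,:3].T@E[:3,3],1))
s=sense();print(s,tip_reach)
E
```

```text
pics
scene [[499.8, 0.0, 318.6], [0.0, 499.8, 240.6], [0.0, 0.0, 1.0]] 0.00819362102380943 [1024.5 -509.1  838.3]
top [[514.1, 0.0, 314.0], [0.0, 514.1, 231.2], [0.0, 0.0, 1.0]] 0.011864115720664153 [ 364.2    8.1 1354.8]
wrist [[400.3, 0.0, 313.9], [0.0, 400.3, 243.2], [0.0, 0.0, 1.0]] 0.004818831040519801 [ 69.2 574.3 373.5]
{'t': 0.15, 'qpos': array([ 6.95011102e+01,  1.58397395e+01,  8.62767999e+01, -2.39281927e-04,
        7.79642466e+01, -6.93318231e+00]), 'qvel': array([ 0.04931249, -0.17141676, -0.29289373,  0.059933  ,  0.08640851,
       -0.02705831]), 'joint_efforts': array([ 8.55790349e-04, -4.17147481e+01, -2.46032041e+01, -1.67860994e-04,
        7.54749519e-03,  5.84858029e-06]), 'eef_pos': array([134.74995516, 558.60086149, 241.64627764]), 'eef_rot': array([[-9.72101728e-01,  2.34559142e-01, -4.89933965e-04],
       [ 2.34559595e-01,  9.72100843e-01, -1.32212889e-03],
       [ 1.66147802e-04, -1.40016249e-03, -9.99999006e-01]]), 'force': array([-0.07336969, -0.22689327,  0.57063045]), 'moment': array([0.03038073, 0.03371184, 0.01444119]), 'width': 0.9987428990512034} 11.0
```

View pics/top0.png

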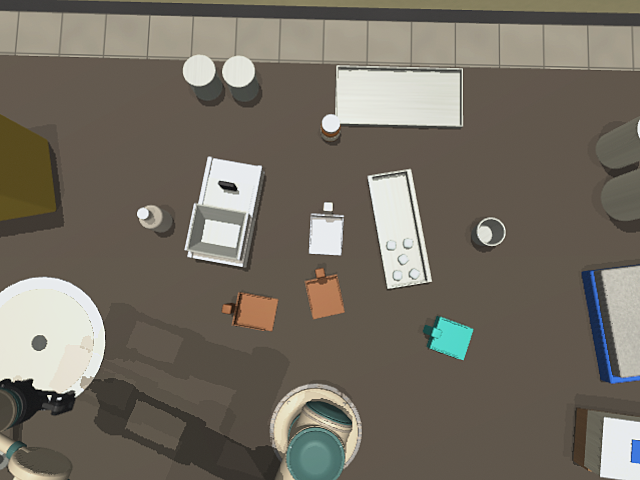

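View pics/scene0.png

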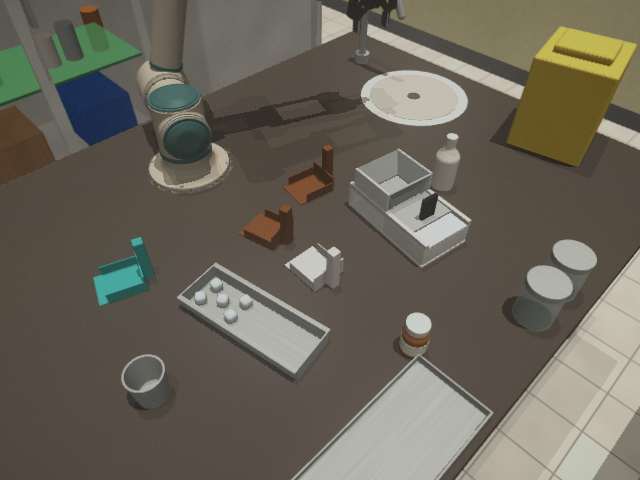

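View pics/wrist0.png

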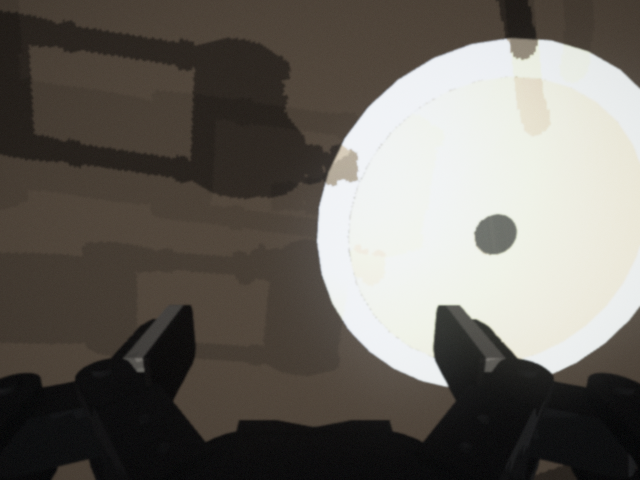

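The top view (x up, y left) shows the white scoop at about (326,234) with its post at (328,207). The tray with ice is at about (400,230), the cold box at about (225,212), and the jar, bottle and cup stand clear. Next I'll measure the corners.

```bash
python3 - <<'E'
from h import *
im=cv2.imread('pics/top0.png')
c=im[140:310,170:450]; cv2.imwrite('pics/topc.png',cv2.resize(c,None,fx=2.8,fy=2.8,interpolation=cv2.INTER_CUBIC))
hsv=cv2.cvtColor(im,cv2.COLOR_BGR2HSV)
mask=((hsv[:,:,2]>120)&(hsv[:,:,1]<60)).astype(np.uint8)
m=camera_model("top")
cs,_=cv2.findContours(mask,cv2.RETR_EXTERNAL,cv2.CHAIN_APPROX_NONE)
for k in cs:
    if cv2.contourArea(k)<30: continue
    (x,y),(w,h),a=cv2.minAreaRect(k)
    if not(130<x<520 and 140<y<320): continue
    b=cv2.boxPoints(((x,y),(w,h),a))
    print(round(cv2.contourArea(k)),np.round((x,y,w,h,a),1),np.round(b,1).tolist())
E
```

```text
628 [491. 231.  28.  28.  90.] [[477.0, 217.0], [505.0, 217.0], [505.0, 245.0], [477.0, 245.0]]
1210 [325.7 233.9  33.4  40.9   3. ] [[308.0, 253.39999389648438], [310.1000061035156, 212.60000610351562], [343.5, 214.3000030517578], [341.3999938964844, 255.1999969482422]]
437 [150.1 216.2  23.7  23.3  63.4] [[134.39999389648438, 210.8000030517578], [155.1999969482422, 200.39999389648438], [165.8000030517578, 221.60000610351562], [145.0, 232.0]]
72 [327.5 206.5   9.    9.   90. ] [[323.0, 202.0], [332.0, 202.0], [332.0, 211.0], [323.0, 211.0]]
5046 [399.2 228.1 115.9  45.5  79.7] [[366.5, 175.1999969482422], [411.29998779296875, 167.10000610351562], [431.8999938964844, 281.1000061035156], [387.1000061035156, 289.20001220703125]]
5826 [222.4 210.5  60.6 104.3  11.3] [[182.5, 255.6999969482422], [202.89999389648438, 153.39999389648438], [262.29998779296875, 165.3000030517578], [241.89999389648438, 267.6000061035156]]
```

View pics/topc.png

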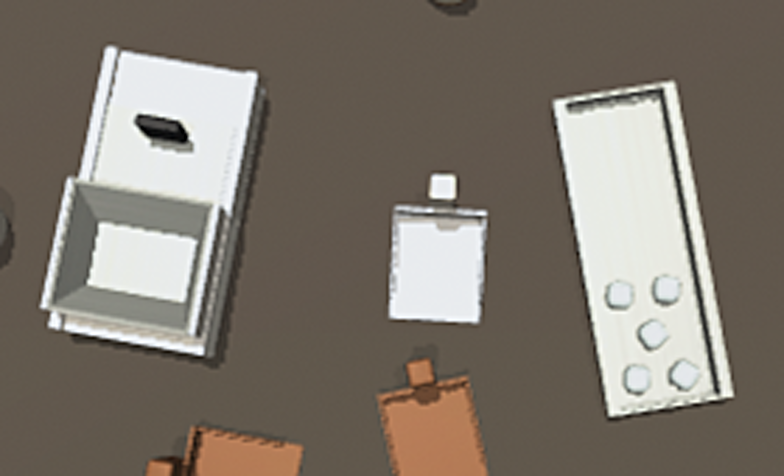

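```bash
python3 - <<'E'
from h import *
m=camera_model("top")
C=lambda a,b:(a/2.8+170-.3,b/2.8+140-.3)
def show(n,pts,z,crop=True):
    P=[onz(m,*(C(*p) if crop else p),z)[:2] for p in pts]; print(n,np.round(P,1).tolist(),'mean',np.round(np.mean(P,0),1))
    P=np.array(P)
    d=np.diff(np.vstack([P,P[:1]]),axis=0);print('   len',np.round(np.linalg.norm(d,axis=1),1),'ang',np.round(np.degrees(np.arctan2(d[:,1],d[:,0])),1)); return P
show('tray rim',[(553,100),(674,81),(733,397),(609,418)],36)
show('lip',[(389,320),(482,323)],1)
show('post',[(327.5,206.5)],105,False)
show('backwall top',[(393,206),(488,211)],42)
show('well rim outer',[(70,178),(225,207),(190,333),(42,308)],120)
show('throat',[(100,222),(198,238),(182,303),(88,287)],70)
show('tabtop',[(135,117),(182,128),(188,141),(141,130)],124)
show('box base near',[(50,328),(208,357)],0)
for p in [(619,294),(666,289),(652,333),(637,379),(685,375)]: show('ice',[p],27)
E
```

```text
tray rim [[655.9, -117.4], [677.0, -229.8], [385.2, -285.8], [363.0, -173.3]] mean [ 520.3 -201.6]
   len [114.3 297.1 114.7 298.3] ang [ -79.4 -169.1  101.2   10.8]
lip [[448.8, 29.9], [448.4, -57.7]] mean [448.6 -13.9]
   len [87.6 87.6] ang [-90.3  89.7]
post [[560.3, -14.7]] mean [560.3 -14.7]
   len [0.] ang [0.]
backwall top [[551.3, 28.6], [549.1, -58.9]] mean [550.2 -15.1]
   len [87.5 87.5] ang [-91.5  88.5]
well rim outer [[557.0, 308.4], [535.3, 172.9], [425.4, 198.4], [443.4, 326.5]] mean [490.3 251.5]
   len [137.3 112.8 129.4 115. ] ang [-99.1 166.9  82.   -9. ]
throat [[525.5, 291.5], [513.5, 202.6], [454.5, 214.4], [466.6, 299.2]] mean [490.  251.9]
   len [89.6 60.1 85.7 59.5] ang [-97.7 168.7  81.9  -7.5]
tabtop [[611.5, 253.8], [602.9, 212.5], [591.6, 206.8], [600.2, 248.0]] mean [601.6 230.3]
   len [42.1 12.7 42.1 12.7] ang [-101.7 -153.2   78.3   27. ]
box base near [[432.4, 348.9], [409.3, 199.0]] mean [420.9 273.9]
   len [151.7 151.7] ang [-98.8  81.2]
ice [[477.1, -182.3]] mean [ 477.1 -182.3]
   len [0.] ang [0.]
ice [[483.0, -225.7]] mean [ 483.  -225.7]
   len [0.] ang [0.]
ice [[441.9, -213.1]] mean [ 441.9 -213.1]
   len [0.] ang [0.]
ice [[399.3, -199.8]] mean [ 399.3 -199.8]
   len [0.] ang [0.]
ice [[404.2, -243.8]] mean [ 404.2 -243.8]
   len [0.] ang [0.]
```

```bash
python3 - <<'E'
import cv2
im=cv2.imread('pics/scene0.png')
a=cv2.resize(im[235:385,165:355],None,fx=4,fy=4,interpolation=cv2.INTER_CUBIC);cv2.imwrite('pics/sc1.png',a)
im=cv2.imread('pics/top0.png')
a=cv2.resize(im[160:300,355:445],None,fx=4,fy=4,interpolation=cv2.INTER_CUBIC)
b=cv2.resize(im[160:300,175:275],None,fx=4,fy=4,interpolation=cv2.INTER_CUBIC)
import numpy as np
cv2.imwrite('pics/sc2.png',np.hstack([a,b]))
E
```

```text
(no output)
```

View pics/sc1.png

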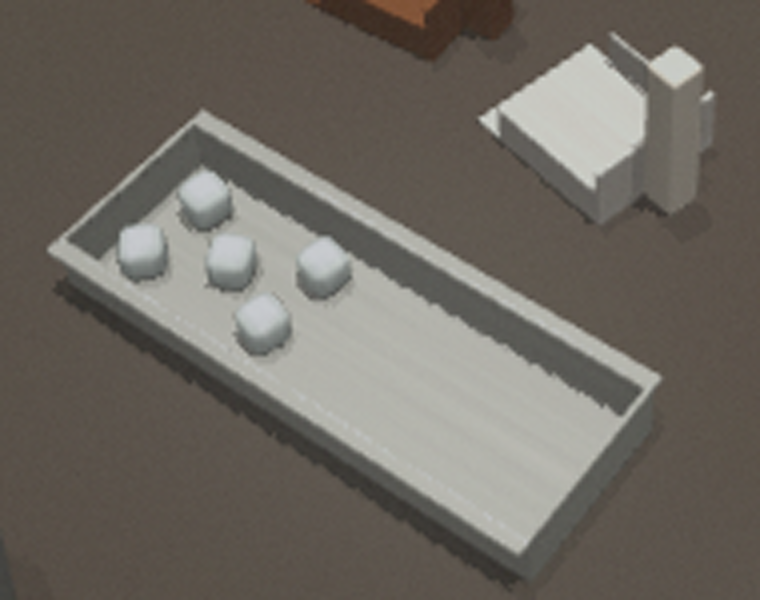

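View pics/sc2.png

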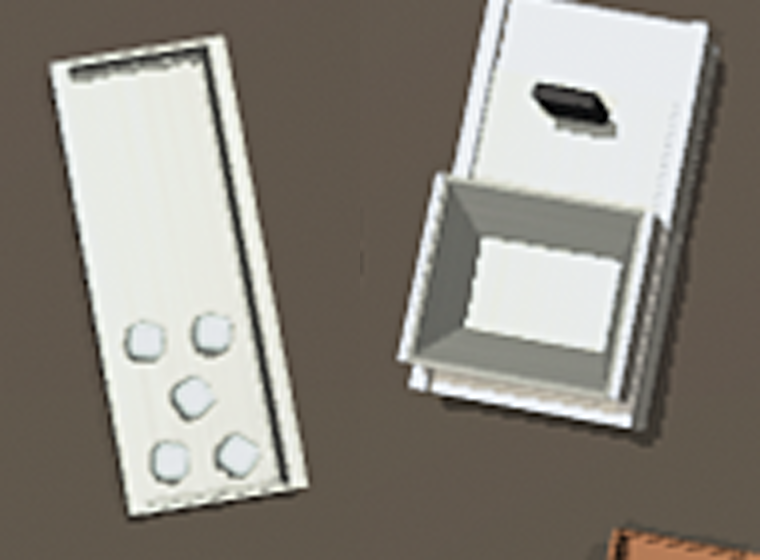

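```bash
python3 - <<'E'
from h import *
mt=camera_model("top");ms=camera_model("scene")
def S(p,z): return onz(ms,165+p[0]/4-.4,235+p[1]/4-.4,z)[:2]
def show(n,P):
    P=np.array(P);d=np.diff(np.vstack([P,P[:1]]),axis=0);print(n,np.round(P,1).tolist(),np.round(P.mean(0),1),'len',np.round(np.linalg.norm(d,axis=1),1),'ang',np.round(np.degrees(np.arctan2(d[:,1],d[:,0])),1))
show('scene rim',[S(p,36) for p in [(658,378),(520,548),(50,250),(202,112)]])
show('ice scene',[S(p,27) for p in [(205,185),(142,240),(232,250),(323,255),(264,310)]])
show('post top scene',[S(p,105) for p in [(676,46),(702,70),(676,88),(650,64)]])
show('lip near-right scene',[S((478,120),1)])
T=lambda p,z:onz(mt,355+p[0]/4-.4,160+p[1]/4-.4,z)[:2]
TB=lambda p,z:onz(mt,175+(p[0]-360)/4-.4,160+p[1]/4-.4,z)[:2]
show('top rim left z0',[T(p,0) for p in [(48,62),(130,518)]])
show('top rim right z36',[T(p,36) for p in [(224,34),(310,486)]])
show('inner floor right edge z3',[T(p,3) for p in [(210,62),(286,482)]])
show('well mouth inner',[TB(p,120) for p in [(450,183),(641,212),(607,387),(415,357)]])
show('throat',[TB(p,70) for p in [(482,236),(620,264),(606,352),(464,326)]])
show('box top far',[TB(p,66) for p in [(490,0),(708,22)]])
show('box base near',[TB(p,0) for p in [(410,388),(634,428)]])
E
```

```text
scene rim [[655.2, -120.2], [675.6, -227.4], [389.1, -284.6], [367.2, -175.4]] [ 521.8 -201.9] len [109.1 292.1 111.4 293.3] ang [ -79.3 -168.7  101.4   10.9]
ice scene [[402.2, -200.7], [409.2, -245.1], [446.2, -216.1], [480.9, -185.0], [487.2, -227.1]] [ 445.1 -214.8] len [44.9 47.  46.5 42.5 89.1] ang [-81.   38.   41.9 -81.4 162.7]
post top scene [[553.8, -7.1], [574.3, -9.5], [573.7, -27.4], [553.4, -25.2]] [563.8 -17.3] len [20.6 17.8 20.4 18.1] ang [ -6.7 -91.8 173.9  88.7]
lip near-right scene [[449.9, -54.7]] [449.9 -54.7] len [0.] ang [0.]
top rim left z0 [[664.7, -119.2], [362.6, -178.0]] [ 513.7 -148.6] len [307.8 307.8] ang [-169.   11.]
top rim right z36 [[678.4, -230.3], [386.2, -287.3]] [ 532.3 -258.8] len [297.7 297.7] ang [-169.   11.]
inner floor right edge z3 [[666.9, -227.1], [388.9, -279.1]] [ 527.9 -253.1] len [282.9 282.9] ang [-169.4   10.6]
well mouth inner [[552.1, 302.3], [537.5, 185.6], [430.8, 201.5], [445.7, 317.8]] [491.5 251.8] len [117.6 107.9 117.3 107.5] ang [-97.1 171.5  82.7  -8.3]
throat [[526.5, 292.3], [511.1, 204.6], [455.4, 210.9], [469.3, 300.7]] [490.6 252.1] len [89.  56.1 90.8 57.8] ang [-99.9 173.5  81.2  -8.4]
box top far [[679.3, 295.7], [668.8, 155.7]] [674.  225.7] len [140.4 140.4] ang [-94.3  85.7]
box base near [[433.1, 350.1], [410.8, 201.4]] [421.9 275.7] len [150.4 150.4] ang [-98.5  81.5]
```

```bash
cat >> h.py <<'E'
from scipy.spatial.transform import Rotation as Rn
def rot(yaw,pitch=0):
    # scoop-aligned tool: tool z down, tool x along object's -x; yaw = object's yaw deg; pitch>0: nose down
    R0=np.array([[-1,0,0],[0,1,0],[0,0,-1.]])
    return Rn.from_euler('z',yaw,degrees=True).as_matrix()@Rn.from_euler('y',-pitch,degrees=True).as_matrix()@R0
def go(target,R=None,n=None):
    s=sense();p=np.array(s['eef_pos']);Rc=np.array(s['eef_rot'])
    d=Rc.T@(np.array(target,float)-p)/30
    r=np.zeros(3) if R is None else Rn.from_matrix(Rc.T@R).as_rotvec()/.08
    print('t',round(s['t'],2),'pos',np.round(p,1),'shift units',np.round(d,2),'turn units',np.round(r,2),'F',np.round(s['force'],1),'w',round(s['width'],3))
E
python3 -m inch '[[[0,0,0],[-0.92,-0.77,0],0],[[0,0,0],[-0.92,-0.77,0],0],[[0,0,0],[-0.92,-0.77,0],0],[[0,0,0],[-0.92,-0.77,0],0],[[0,0,0],[-0.92,-0.77,0],0],[[0,0,0],[-0.92,-0.77,0],0],[[0,0,0],[-0.92,-0.77,0],0],[[0,0,0],[-0.92,-0.77,0],0]]'
python3 -m inch '[[[0,0,0],[-0.92,-0.77,0],0],[[0,0,0],[-0.92,-0.77,0],0],[[0,0,0],[-0.92,-0.77,0],0],[[0,0,0],[-0.92,-0.77,0],0],[[0,0,0],[-0.92,-0.77,0],0],[[0,0,0],[-0.92,-0.77,0],0],[[0,0,0],[-0.92,-0.77,0],0],[[0,0,0],[-0.92,-0.77,0],0]]'
python3 -c "
from h import *
go([562,-16,242],rot(-1))"
```

```text
t: 1.15
eef_pos: [306.6, 326.4, 242.1]
eef_rot: [[-0.972, 0.234, -0.0], [0.234, 0.972, -0.0], [0.0, -0.0, -1.0]]
force: [-0.1, 0.8, 0.3]
width: 1.003
t: 2.15
eef_pos: [477.9, 95.1, 242.1]
eef_rot: [[-0.972, 0.235, -0.0], [0.235, 0.972, 0.0], [0.0, 0.0, -1.0]]
force: [-0.8, 0.3, 0.8]
width: 1.003
t 2.15 pos [477.9  95.1 242.1] shift units [-3.59 -2.94  0.  ] turn units [ 0.   -0.01 -2.74] F [-0.8  0.3  0.8] w 1.003
```

```bash

python3 -m inch '[[[0,0,0],[-0.9,-0.74,0],0],[[0,0,0],[-0.9,-0.74,0],0],[[0,0,0],[-0.9,-0.74,0],0],[[0,0,0],[-0.9,-0.74,0],0],[[0,0,-0.92],[0,0,0],0],[[0,0,-0.91],[0,0,0],0],[[0,0,-0.91],[0,0,0],0],[[0,0,0],[0,0,0],0]]'
python3 -c "
from h import *
snap('wrist','w1.png')
m=camera_model('wrist')
go([562,-16,242],rot(-1))
print(proj(m,[562,-16,105]))
print(np.round(np.array(m['extrinsics']),3).tolist())
im=cv2.imread('pics/w1.png')
"
```

```text
t: 3.15
eef_pos: [561.4, -15.6, 242.0]
eef_rot: [[-1.0, 0.019, -0.001], [0.019, 1.0, 0.0], [0.001, 0.0, -1.0]]
force: [0.2, 0.1, 0.1]
width: 1.002
t 3.2 pos [561.5 -15.5 242. ] shift units [-0.02 -0.01  0.  ] turn units [ 0.   -0.01 -0.02] F [-0.7 -0.1  0.2] w 0.999
(np.float64(313.43665842736385), np.float64(235.82667581223703))
[[0.018, 1.0, -0.0, 5.823], [-0.965, 0.017, -0.263, 575.138], [-0.263, 0.005, 0.965, -230.817], [0.0, 0.0, 0.0, 1.0]]
```

View pics/w1.png

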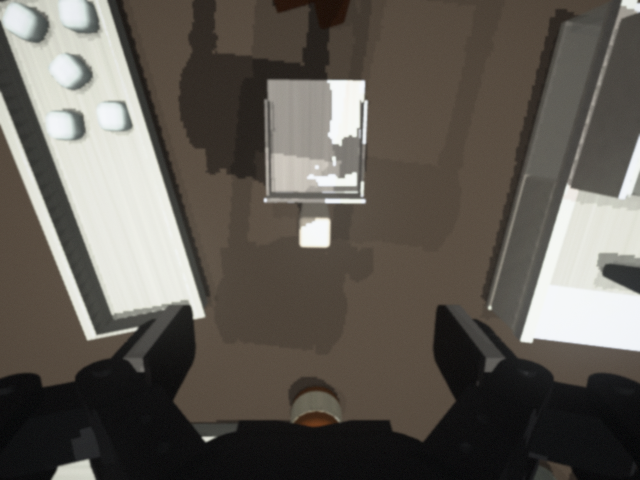

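```bash
python3 -c "
from h import *
m=camera_model('wrist')
im=cv2.imread('pics/w1.png');g=im[200:260,285:345].min(2);ys,xs=np.nonzero(g>170);u,v=xs.mean()+285,ys.mean()+200;print(u,v,xs.min()+285,xs.max()+285,ys.min()+200,ys.max()+200)
print('post',onz(m,315,232,105))
for a in [(267,80),(366,80)]: print('lip',np.round(onz(m,*a,2),1))
for a in [(264,202),(366,202)]: print('back',np.round(onz(m,*a,42),1))
# tray: far corners at rim36, floor edges
for a in [(0,110),(88,339),(203,317),(118,0)]: print('tray rim',np.round(onz(m,*a,36),1))
for a in [(0,68),(106,322),(203,290)]: print('fl/base',np.round(onz(m,*a,3),1))
for a in [(25,22),(77,15),(70,70),(65,123),(114,115)]: print('ice',np.round(onz(m,*a,27),1))
"
```

```text
316.7278106508876 230.69940828402366 300 344 200 246
post [559.29240781 -14.87117063 105.        ]
lip [448.2 -54.3   2. ]
lip [449.7  31.4   2. ]
back [548.  -57.2  42. ]
back [549.5  28.1  42. ]
tray rim [ 471.3 -265.2   36. ]
tray rim [ 675.2 -228.8   36. ]
tray rim [ 654.7 -119.4   36. ]
tray rim [ 394.8 -159.5   36. ]
fl/base [ 435.1 -282.     3. ]
fl/base [ 674.1 -228.4    3. ]
fl/base [ 641.3 -127.1    3. ]
ice [ 406.3 -237.8   27. ]
ice [ 402.  -196.6   27. ]
ice [ 441.2 -209.1   27. ]
ice [ 481.7 -220.6   27. ]
ice [ 476.1 -179.1   27. ]
```

```bash

python3 -m inch '[[[0,0,0],[0.05,0.02,0.95],0],[[0,0,0],[0,0,0.95],0],[[0,0,0],[0,0,0.95],0],[[0,0,0],[0,0,0.95],0],[[0,0,0],[0,0,0.95],0],[[0,0,0],[0,0,0.92],0],[[0,0,0],[0,0,0],120],[[0,0,0],[0,0,0],255]]' 90
python3 -m inch '[[[0,0,0],[0,0,0],255],[[0,0,0],[0,0,0],255],[[0,0,0],[0,0,0],255]]' 90
python3 -c "
from h import *
snap('wrist','w2.png')
go([521,-202,150],rot(11))"
```

```text
t: 4.2
eef_pos: [560.9, -15.0, 73.0]
eef_rot: [[-1.0, 0.018, 0.001], [0.018, 1.0, -0.0], [-0.001, -0.0, -1.0]]
force: [-0.1, 0.4, -0.2]
width: 0.601
t: 4.58
eef_pos: [561.4, -15.1, 73.6]
eef_rot: [[-1.0, 0.018, 0.003], [0.018, 1.0, -0.0], [-0.003, -0.0, -1.0]]
force: [-0.7, 0.3, 6.4]
width: 0.249
t 4.62 pos [561.3 -15.1  73.6] shift units [ 1.23 -6.25 -2.55] turn units [-0.01  0.04 -2.62] F [ 0.4 -0.2  5.6] w 0.249
```

View pics/w2.png

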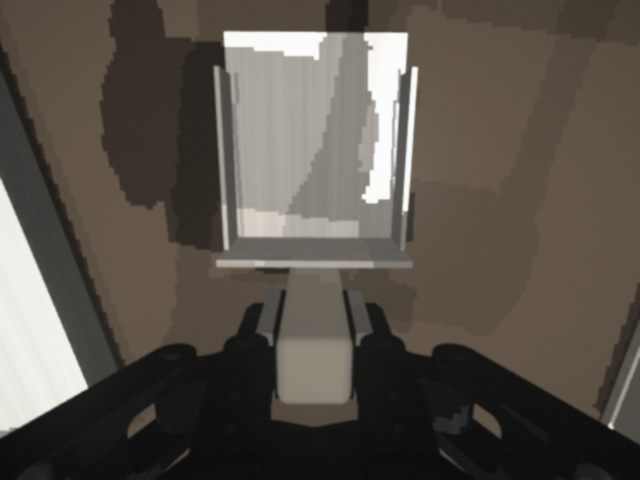

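```bash
python3 -c "
import cv2
im=cv2.imread('pics/w1.png')
cv2.imwrite('pics/w1c.png',cv2.resize(im[150:350,0:220],None,fx=3,fy=3,interpolation=cv2.INTER_CUBIC))"
```

```text
(no output)
```

View pics/w1c.png

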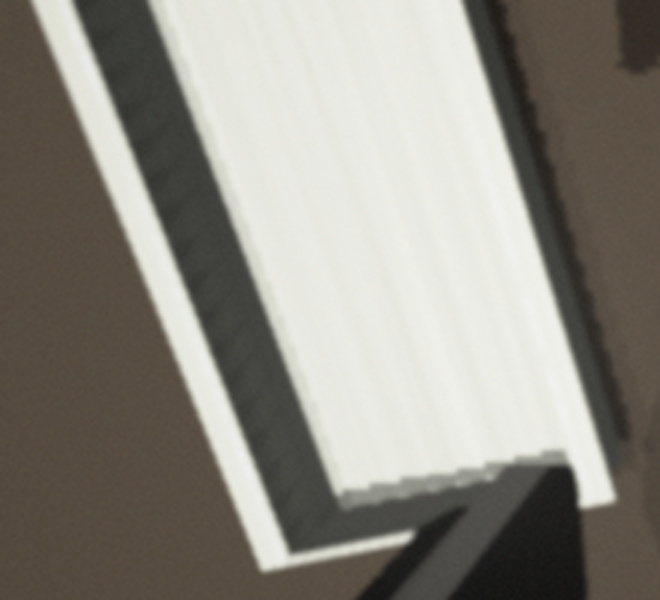

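```bash
cat > w1m.py <<'E'
from h import *
m=camera_model('wrist'); m['extrinsics']=np.array([[0.018, 1.0, -0.0, 5.823], [-0.965, 0.017, -0.263, 575.138], [-0.263, 0.005, 0.965, -230.817], [0.0, 0.0, 0.0, 1.0]])
m['extrinsics'][0,0:3]=[.0179,.99984,-.0002]
def L(a,b,z,n):
    P=np.array([onz(m,q[0]/3,150+q[1]/3,z)[:2] for q in(a,b)]);d=P[0]-P[1];th=np.degrees(np.arctan2(d[1],d[0]))
    if th<-90: th+=180
    if th>90: th-=180
    t=np.radians(11);nn=np.array([-np.sin(t),np.cos(t)]);ax=np.array([np.cos(t),np.sin(t)])
    print(n,np.round(P,1).tolist(),'yaw',round(th,1),'lat',np.round((P-[521,-202])@nn,1),'lon',np.round((P-[521,-202])@ax,1))
L((75,0),(290,552),36,'right rim inner')
L((35,0),(265,570),36,'right rim outer')
L((465,0),(612,500),36,'left rim outer')
L((150,0),(340,505),3,'right floor edge')
L((465,0),(612,500),36,'left rim outer')
E
python3 w1m.py
```

```text
right rim inner [[502.8, -251.9], [670.3, -220.0]] yaw 10.8 lat [-45.5 -46.2] lon [-27.4 143.2]
right rim outer [[502.6, -262.8], [676.4, -228.7]] yaw 11.1 lat [-56.1 -55.9] lon [-29.7 147.4]
left rim outer [[504.6, -145.4], [654.6, -118.6]] yaw 10.1 lat [58.7 56.4] lon [ -5.3 147.1]
right floor edge [[504.0, -252.6], [670.4, -220.5]] yaw 10.9 lat [-46.4 -46.6] lon [-26.4 143.1]
left rim outer [[504.6, -145.4], [654.6, -118.6]] yaw 10.1 lat [58.7 56.4] lon [ -5.3 147.1]
```

```bash
python3 -c "
from h import *
m=camera_model('wrist');s=sense();p=s['eef_pos'];R=s['eef_rot']
for a,z in [((223,31),2),((407,31),2),((217,264),42),((413,264),42),((215,67),26),((416,67),26)]:
    q=onz(m,*a,z); print(np.round(q,1),'tool',np.round(R.T@(q-p),1))
go([634.8,-179.3,140],rot(10.9))
"
```

```text
[447.9 -55.1   2. ] tool [112.9 -42.   71.3]
[449.3  29.3   2. ] tool [113.   42.4  71.2]
[547.1 -56.6  42. ] tool [ 13.5 -41.7  31.6]
[548.5  27.5  42. ] tool [13.7 42.4 31.5]
[466.7 -54.6  26. ] tool [ 94.1 -41.2  47.3]
[468.   28.5  26. ] tool [94.2 42.  47.3]
t 4.62 pos [561.3 -15.1  73.6] shift units [-2.55 -5.43 -2.2 ] turn units [-0.01  0.04 -2.6 ] F [ 0.4 -0.2  5.6] w 0.249
```

```bash

python3 -m inch '[[[0,0,0],[0,0,-0.75],255],[[0,0,0],[0,0,-0.75],255],[[0,0,0],[0,0,-0.75],255],[[0,0,0],[-0.4,-0.8,0],255],[[0,0,0],[-0.4,-0.8,0],255],[[0,0,0],[-0.4,-0.8,0],255],[[0,0,0],[-0.4,-0.8,0],255],[[0,0,0],[-0.4,-0.8,0],255]]' 90
python3 -m inch '[[[0,0,0],[-0.4,-0.8,0],255],[[0,0,0],[-0.2,-0.6,0],255],[[0,0,-0.87],[0,0,0],255],[[0,0,-0.87],[0,0,0],255],[[0,0,-0.87],[0,0,0],255],[[0,0,0],[0,0,0],255]]' 90
python3 -c "
from h import *
snap('wrist','w3.png')
go([634.8,-179.3,77],rot(10.9))"
```

```text
t: 5.62
eef_pos: [618.6, -137.9, 139.1]
eef_rot: [[-1.0, 0.018, -0.001], [0.018, 1.0, 0.0], [0.001, 0.0, -1.0]]
force: [0.2, -0.4, -1.5]
width: 0.247
t: 6.38
eef_pos: [635.1, -178.7, 139.3]
eef_rot: [[-0.982, -0.189, -0.001], [-0.189, 0.982, 0.001], [0.001, 0.001, -1.0]]
force: [-0.1, -0.2, -2.2]
width: 0.248
t 6.42 pos [ 635.1 -178.6  139.4] shift units [ 0.01 -0.02  2.08] turn units [ 0.01 -0.01 -0.01] F [-0.1 -1.2 -1.8] w 0.246
```

View pics/w3.png

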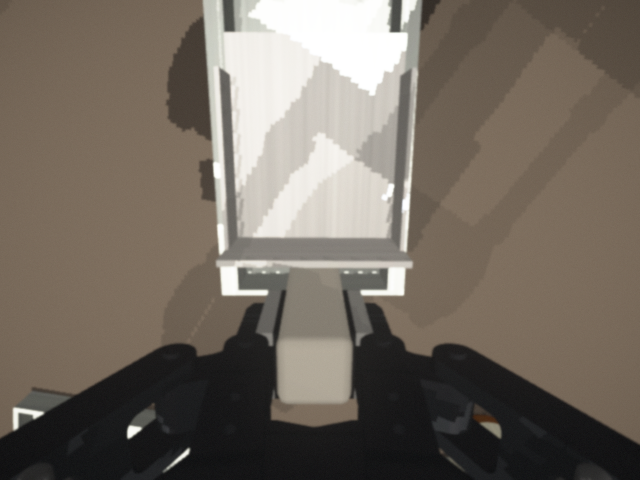

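```bash

python3 -m inch '[[[0,0,0],[0.01,-0.02,0.6],255],[[0,0,0],[0,0,0.6],255],[[0,0,0],[0,0,0.5],255],[[0,-0.33,0],[0,0,0.22],255],[[0,0,0],[0,0,0.05],255],[[0,0,0],[0,0,0],255]]' 90
python3 -c "
from h import *
go([634.8,-179.3,77],rot(10.9,1.5))"
```

```text
t: 7.18
eef_pos: [635.3, -179.0, 80.5]
eef_rot: [[-0.981, -0.19, 0.026], [-0.19, 0.982, 0.005], [-0.026, 0.0, -1.0]]
force: [0.4, -0.6, -0.9]
width: 0.244
t 7.17 pos [ 635.3 -179.    80.5] shift units [ 0.02 -0.01  0.12] turn units [0.   0.   0.01] F [ 0.4 -0.6 -0.9] w 0.244
```

```bash

python3 -m inch '[[[0,0,0],[0,0,0.04],255],[[0,0,0],[0,0,0],255]]' 90
python3 -m inch '[[[0,0,0],[0,0,0.03],255],[[0,0,0],[0,0,0],255]]' 90
```

```text
t: 7.42
eef_pos: [635.4, -178.9, 79.6]
eef_rot: [[-0.981, -0.19, 0.026], [-0.19, 0.982, 0.005], [-0.027, -0.0, -1.0]]
force: [-0.3, 0.2, -2.8]
width: 0.246
t: 7.68
eef_pos: [635.6, -178.9, 79.1]
eef_rot: [[-0.981, -0.19, 0.027], [-0.19, 0.982, 0.005], [-0.027, -0.0, -1.0]]
force: [0.4, 1.0, 1.7]
width: 0.244
```

```bash

python3 -m inch '[[[0,0,0],[0.4,0,-0.01],255],[[0,0,0],[0.4,0,-0.01],255],[[0,0,0],[0.4,0,-0.01],255],[[0,0,0],[0.4,0,-0.01],255],[[0,0,0],[0.4,0,-0.01],255],[[0,0,0],[0.4,0,-0.01],255],[[0,0,0],[0.3,0,-0.01],255],[[0,0,0],[0.3,0,-0.01],255]]' 90
python3 -c "
from h import *
snap('wrist','w4.png')
go([518.9-29.5*.982,-201.7-29.5*.189,79],rot(10.9,1.5))"
```

```text
t: 8.68
eef_pos: [546.6, -196.3, 79.0]
eef_rot: [[-0.981, -0.19, 0.027], [-0.19, 0.982, 0.005], [-0.028, -0.001, -1.0]]
force: [3.6, 1.1, 5.0]
width: 0.245
t 8.72 pos [ 545.  -196.3   78.8] shift units [ 1.87 -0.01 -0.06] turn units [-0.   -0.01  0.01] F [ 2.7 -0.1  4.4] w 0.246
```

View pics/w4.png

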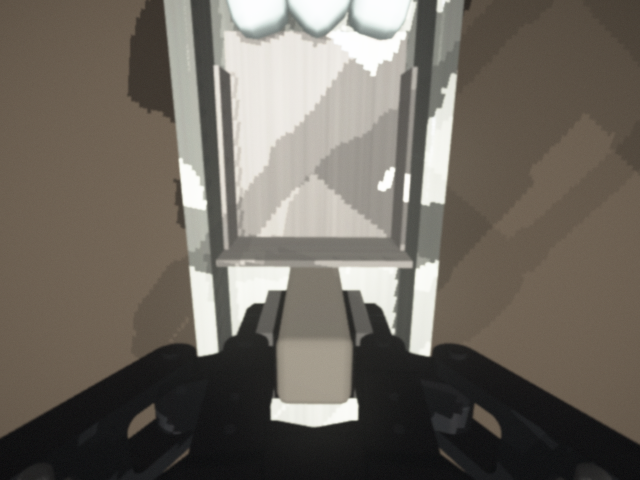

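```bash

python3 -m inch '[[[0,0,0],[0.2,0,-0.02],255],[[0,0,0],[0.2,0,-0.01],255],[[0,0,0],[0.2,0,-0.01],255],[[0,0,0],[0.2,0,-0.005],255],[[0,0,0],[0.2,0,-0.005],255],[[0,0,0],[0.2,0,-0.005],255],[[0,0,0],[0.2,0,-0.005],255],[[0,0,0],[0,0,0],255]]' 90
python3 -c "
from h import *
snap('wrist','w5.png');snap('top','t5.png')
im=cv2.imread('pics/t5.png');cv2.imwrite('pics/t5c.png',cv2.resize(im[180:300,350:470],None,fx=4,fy=4))
go([518.9-29.5*.982,-201.7-29.5*.189,79],rot(10.9,1.5))"
```

```text
t: 9.72
eef_pos: [504.2, -204.0, 78.8]
eef_rot: [[-0.981, -0.19, 0.024], [-0.19, 0.982, 0.005], [-0.024, 0.001, -1.0]]
force: [0.7, -0.9, 0.8]
width: 0.248
t 9.82 pos [ 504.4 -203.9   78.7] shift units [ 0.49 -0.02 -0.02] turn units [ 0.01 -0.03  0.02] F [-0.1 -1.6 -0. ] w 0.248
```

View pics/w5.png

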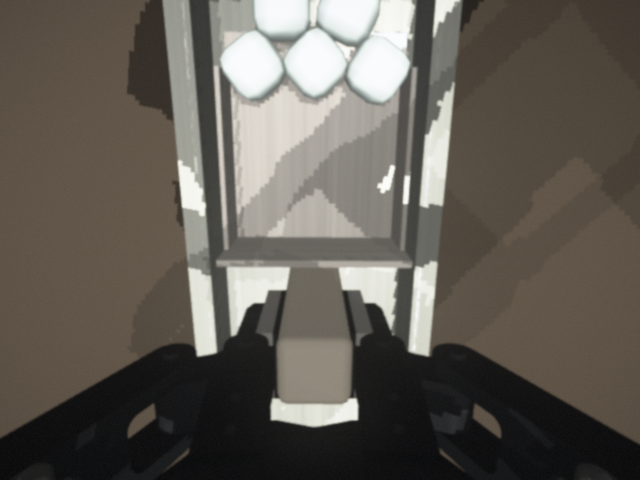

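View pics/t5c.png

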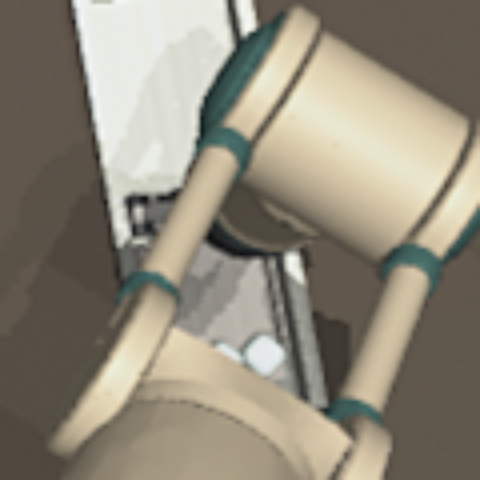

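```bash

python3 -m inch '[[[0,0,0],[0.15,0,-0.003],255],[[0,0,0],[0.15,0,-0.003],255],[[0,0,0],[0.15,0,-0.003],255],[[0,0,0],[0,0,0],255]]' 90
python3 -c "
from h import *
snap('wrist','w6.png')
go([518.9-29.5*.982,-201.7-29.5*.189,79],rot(10.9,1.5))"
```

```text
t: 10.32
eef_pos: [491.3, -206.5, 78.9]
eef_rot: [[-0.981, -0.19, 0.025], [-0.19, 0.982, 0.005], [-0.025, 0.0, -1.0]]
force: [1.4, -0.6, 0.0]
width: 0.249
t 10.38 pos [ 491.3 -206.6   78.8] shift units [ 0.05 -0.01 -0.01] turn units [ 0.01 -0.02  0.01] F [ 0.7 -0.1  0.3] w 0.242
```

View pics/w6.png

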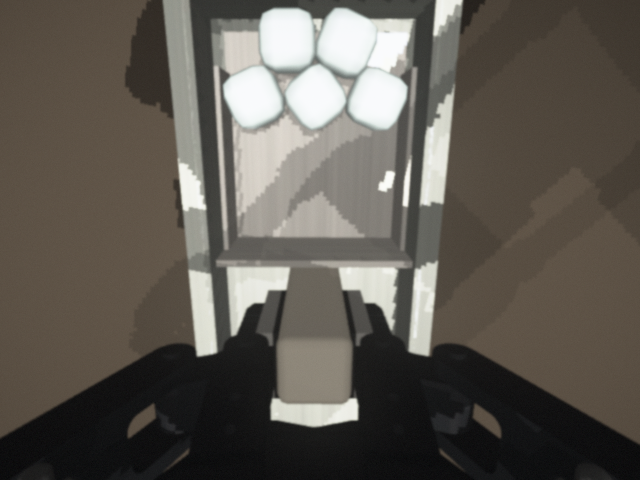

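```bash

python3 -m inch '[[[0,0,0],[0.1,0,-0.003],255],[[0,0.55,0],[-0.11,0,-0.06],255],[[0,0.55,0],[-0.11,0,-0.06],255],[[0,0.55,0],[-0.11,0,-0.06],255],[[0,0.55,0],[-0.11,0,-0.06],255],[[0,0.55,0],[-0.11,0,-0.06],255],[[0,0.55,0],[-0.11,0,-0.06],255],[[0,0,0],[0,0,0],255]]' 90
python3 -c "
from h import *
snap('wrist','w7.png')
go([490,252,230],rot(-8,-12))"
```

```text
t: 11.38
eef_pos: [509.5, -202.8, 87.1]
eef_rot: [[-0.954, -0.191, -0.233], [-0.186, 0.982, -0.044], [0.237, 0.001, -0.972]]
force: [0.6, -0.1, -2.5]
width: 0.247
t 11.43 pos [ 508.9 -202.9   87.3] shift units [-1.09 15.01 -5.14] turn units [-0.91 -0.37  4.04] F [-0.1 -0.1 -1.6] w 0.245
```

View pics/w7.png

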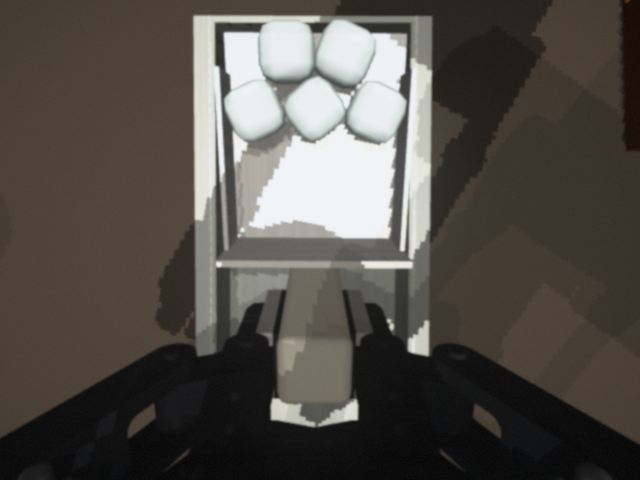

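```bash

python3 -m inch '[[[0,0.5,0],[-0.05,0,-0.1],255],[[0,0.5,0],[-0.05,0,-0.1],255],[[0,0,0],[0,0,-0.1],255],[[0,0,0],[0,0,0],255],[[0,0,0],[0,0,0],255]]' 90
python3 -c "
from h import *
snap('wrist','w8.png')
go([490,252,230],rot(-8,-18))"
```

```text
t: 12.05
eef_pos: [514.1, -202.2, 96.2]
eef_rot: [[-0.933, -0.19, -0.307], [-0.18, 0.982, -0.059], [0.312, 0.0, -0.95]]
force: [0.3, 0.5, -2.2]
width: 0.248
t 12.1 pos [ 514.2 -202.2   96.2] shift units [-0.58 15.02 -4.88] turn units [-1.28 -0.04  3.93] F [ 1.4 -0.2 -2.4] w 0.246
```

View pics/w8.png

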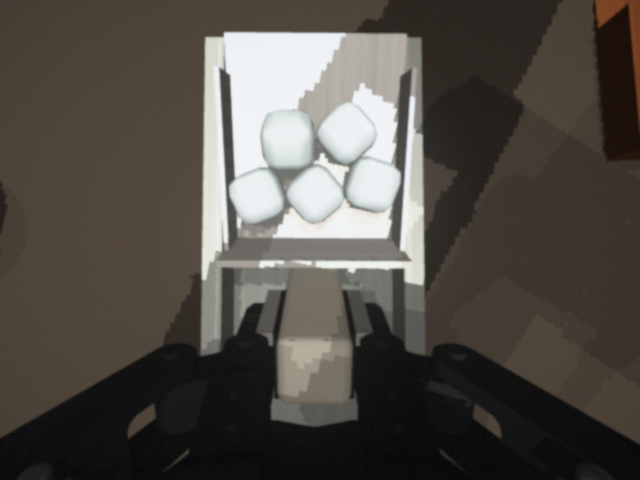

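```bash

python3 -m inch '[[[0,0,0],[0.15,0,-0.45],255],[[0,0,0],[0.28,0,-0.85],255],[[0,0,0],[0.28,0,-0.85],255],[[0,0,0],[0.28,0,-0.85],255],[[0,0,0],[0.28,0,-0.85],255],[[0,0,0],[0.15,0,-0.45],255],[[0,0,0],[-0.1,0.3,-0.03],255],[[0,0,0],[-0.18,0.55,-0.06],255]]' 90
python3 -m inch '[[[0,0,0],[-0.27,0.78,-0.09],255],[[0,0,0],[-0.27,0.78,-0.09],255],[[0,0,0],[-0.27,0.78,-0.09],255],[[0,0,0],[-0.27,0.78,-0.09],255],[[0,0,0],[-0.27,0.78,-0.09],255],[[0,0,0],[-0.27,0.78,-0.09],255],[[0,0,0],[-0.27,0.78,-0.09],255],[[0,0,0],[-0.27,0.78,-0.09],255]]' 90
python3 -c "
from h import *
snap('wrist','w9.png')
go([584.5,238.3,228],rot(10.9,-18))"
```

```text
t: 13.1
eef_pos: [518.0, -174.6, 231.0]
eef_rot: [[-0.932, -0.189, -0.308], [-0.18, 0.982, -0.058], [0.313, 0.001, -0.95]]
force: [0.3, 0.8, -2.7]
width: 0.242
t: 14.1
eef_pos: [549.1, 23.4, 230.8]
eef_rot: [[-0.932, -0.191, -0.309], [-0.182, 0.982, -0.059], [0.315, 0.001, -0.949]]
force: [0.3, -0.1, -2.7]
width: 0.251
t 14.15 pos [549.6  26.9 230.7] shift units [-2.41  6.69 -0.67] turn units [ 0.05 -0.06  0.06] F [ 0.8  2.4 -2. ] w 0.246
```

View pics/w9.png

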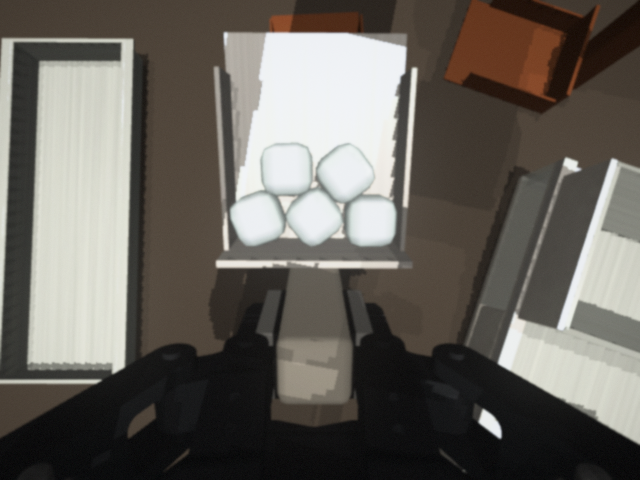

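```bash

python3 -m inch '[[[0,0,0],[-0.29,0.8,-0.08],255],[[0,0,0],[-0.29,0.8,-0.08],255],[[0,0,0],[-0.29,0.8,-0.08],255],[[0,0,0],[-0.29,0.8,-0.08],255],[[0,0,0],[-0.29,0.8,-0.08],255],[[0,0,0],[-0.29,0.8,-0.08],255],[[0,0,0],[-0.29,0.8,-0.08],255],[[0,0,0],[-0.29,0.8,-0.08],255]]' 90
python3 -m inch '[[[-0.26,0,0.8],[0,0.2,0],255],[[-0.26,0,0.8],[0,0,0],255],[[-0.26,0,0.8],[0,0,0],255],[[-0.26,0,0.8],[0,0,0],255],[[-0.26,0,0.8],[0,0,0],255],[[0,0,0],[0,0,0],255]]' 90
python3 -c "
from h import *
snap('wrist','w10.png')
m=camera_model('wrist');np.save('w10.npy',np.array(m['extrinsics']))
go([584.5,238.3,226],rot(-8.3,-18))"
```

```text
t: 15.15
eef_pos: [584.6, 225.1, 228.6]
eef_rot: [[-0.933, -0.19, -0.306], [-0.181, 0.982, -0.059], [0.312, -0.0, -0.95]]
force: [0.4, 0.1, -3.0]
width: 0.246
t: 15.9
eef_pos: [583.3, 229.5, 228.7]
eef_rot: [[-0.94, 0.144, -0.309], [0.138, 0.99, 0.044], [0.312, -0.001, -0.95]]
force: [-0.3, -1.0, -2.0]
width: 0.245
t 15.95 pos [583.3 229.6 228.7] shift units [-0.03  0.29  0.09] turn units [-0.02 -0.04  0.  ] F [ 0.1 -0.8 -2. ] w 0.245
```

View pics/w10.png

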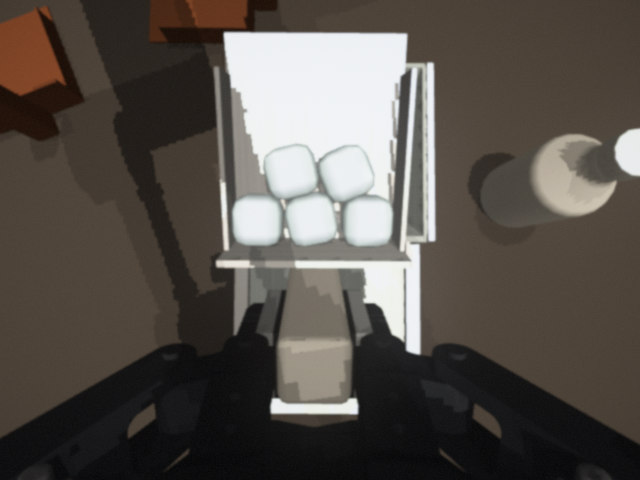

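```bash

python3 -m inch '[[[0,0,0],[0,0.29,0.08],255],[[0,-0.8,0],[0,0,0],255],[[0,-0.8,0],[0,0,0],255],[[0,-0.8,0],[0,0,0],255],[[0,-0.8,0],[0,0,0],255],[[0,-0.8,0],[0,0,0],255],[[0,-0.8,0],[0,0,0],255],[[0,-0.5,0],[0,0,0],255]]' 90
python3 -c "
from h import *
snap('wrist','w11.png')
m=camera_model('wrist')
s=sense();p=s['eef_pos'];R=s['eef_rot'];lip=p+R@np.array([112,0,74]);print('lip',lip.round(1),'rel well',((lip[:2]-[490.5,252])@np.array([[.9895,.144],[-.144,.9895]])).round(1))
go([584.5,238.3,226],rot(-8.3,20))"
```

```text
t: 16.95
eef_pos: [582.4, 239.1, 226.3]
eef_rot: [[-0.984, 0.143, 0.105], [0.143, 0.99, -0.016], [-0.106, -0.001, -0.994]]
force: [-0.5, -0.6, -2.8]
width: 0.248
lip [479.  253.9 140.9] rel well [-11.7   0.3]
t 17.0 pos [581.5 239.2 226.4] shift units [-0.1  -0.02  0.02] turn units [-0.01 -3.04  0.02] F [-2.   0.4 -2.5] w 0.249
```

View pics/w11.png

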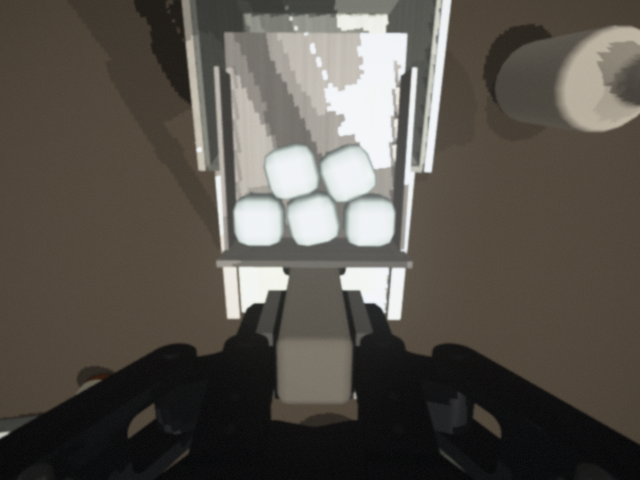

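```bash

python3 -m inch '[[[0,-0.5,0],[-0.15,0,0],255],[[0,-0.5,0],[-0.15,0,0.1],255],[[0,-0.5,0],[0,0,0.1],255],[[0,-0.3,0],[0,0,0],255],[[0,-0.3,0],[0,0,0],255],[[0,0,0],[0,0,0],255]]' 90
python3 -c "
from h import *
snap('wrist','w12.png')
s=sense();p=s['eef_pos'];R=s['eef_rot'];lip=p+R@np.array([112,0,74]);print('lip',lip.round(1),'rel well',((lip[:2]-[490.5,252])@np.array([[.9895,.144],[-.144,.9895]])).round(1))
go([584.5,238.3,226],rot(-8.3,20))"
```

```text
t: 17.75
eef_pos: [592.9, 236.8, 221.6]
eef_rot: [[-0.953, 0.144, 0.268], [0.139, 0.99, -0.04], [-0.271, -0.001, -0.963]]
force: [-0.3, -0.4, -2.9]
width: 0.243
lip [506.4 249.4 120.1] rel well [16.1 -0.3]
t 17.8 pos [593.3 236.8 221.7] shift units [ 0.25  0.01 -0.22] turn units [-0.01 -0.93  0.  ] F [-0.3 -0.6 -1.7] w 0.245
```

View pics/w12.png

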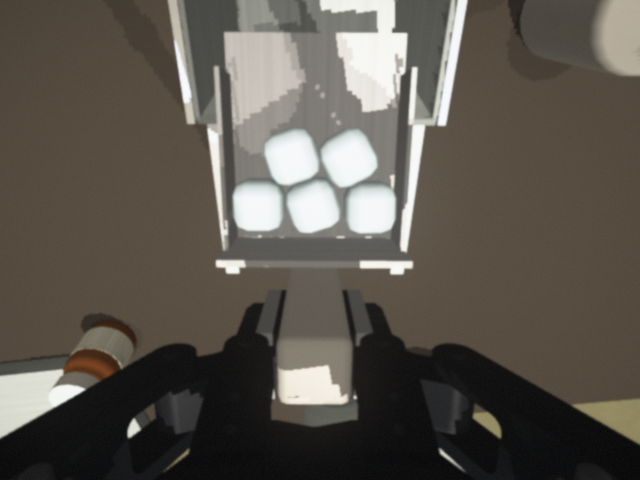

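```bash

python3 -m inch '[[[0,-0.2,0],[0,0,0],255],[[0,-0.2,0],[0,0,0],255],[[0,0,0],[0,0,0],255],[[0,0,0],[0,0,0],255],[[0,0,0],[0,0,0],255]]' 90
python3 -c "
from h import *
snap('wrist','w13.png')
s=sense();p=s['eef_pos'];R=s['eef_rot'];lip=p+R@np.array([112,0,74]);print('lip',lip.round(1),'rel well',((lip[:2]-[490.5,252])@np.array([[.9895,.144],[-.144,.9895]])).round(1))
go([584.5,238.3,226],rot(-8.3,20))"
```

```text
t: 18.42
eef_pos: [593.6, 236.6, 221.7]
eef_rot: [[-0.943, 0.145, 0.299], [0.138, 0.989, -0.045], [-0.302, -0.001, -0.953]]
force: [0.4, -0.4, -2.6]
width: 0.246
lip [510.  248.7 117.3] rel well [19.7 -0.5]
t 18.48 pos [593.5 236.6 221.7] shift units [ 0.25  0.01 -0.23] turn units [-0.01 -0.53 -0.  ] F [-1.  -0.6 -1.8] w 0.246
```

View pics/w13.png

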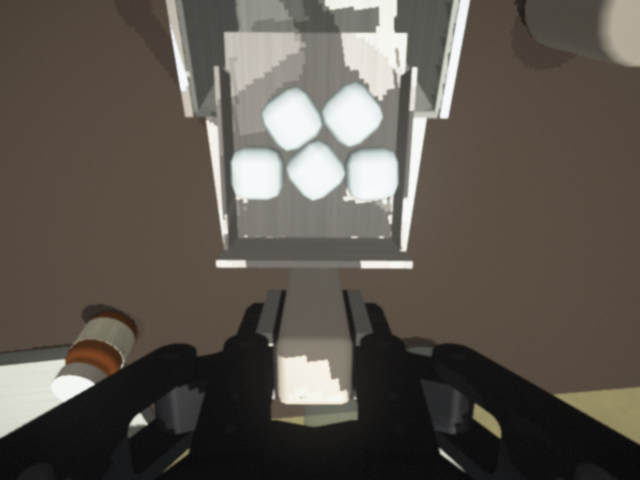

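```bash

python3 -m inch '[[[0,-0.3,0],[0.05,0,0],255],[[0,-0.3,0],[0.05,0,0],255],[[0,0,0],[0,0,0],255],[[0,0,0],[0,0,0],255],[[0,0,0],[0,0,0],255],[[0,0,0],[0,0,0],255]]' 90
python3 -c "
from h import *
snap('wrist','w14.png')
s=sense();p=s['eef_pos'];R=s['eef_rot'];lip=p+R@np.array([112,0,74]);print('lip',lip.round(1),'rel well',((lip[:2]-[490.5,252])@np.array([[.9895,.144],[-.144,.9895]])).round(1))
go([584.5,238.3,226],rot(-8.3,20))"
```

```text
t: 19.23
eef_pos: [590.9, 237.1, 220.9]
eef_rot: [[-0.928, 0.145, 0.344], [0.136, 0.989, -0.051], [-0.348, -0.001, -0.938]]
force: [-0.2, -0.1, -2.0]
width: 0.244
lip [512.4 248.4 112.5] rel well [22.1 -0.4]
t 19.27 pos [590.8 237.  220.8] shift units [ 0.14  0.01 -0.24] turn units [-0.01  0.07 -0.  ] F [ 0.8  0.2 -2.4] w 0.248
```

View pics/w14.png

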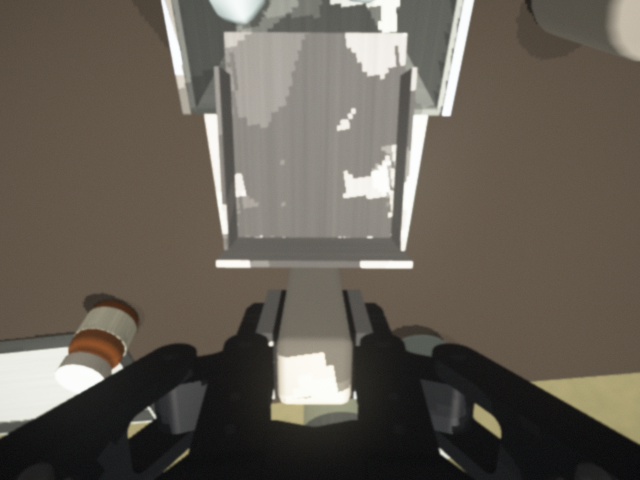

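```bash

python3 -m inch '[[[0,0,0],[-0.24,0,-0.63],255],[[0,0,0],[-0.24,0,-0.63],255],[[0,0,0],[-0.24,0,-0.63],255],[[0,0.89,0],[0,0,0],255],[[0,0.89,0],[0,0,0],255],[[0,0.89,0],[0,0,0],255],[[0,0.89,0],[0,0,0],255],[[0,0.89,0],[0,0,0],255]]' 90
python3 -c "
from h import *
snap('scene','s15.png')
im=cv2.imread('pics/s15.png');cv2.imwrite('pics/s15c.png',cv2.resize(im[120:290,320:500],None,fx=4,fy=3.5))
go([575,0,250],rot(-8.3,0))"
```

```text
t: 20.27
eef_pos: [591.7, 236.9, 281.7]
eef_rot: [[-0.989, 0.145, -0.002], [0.145, 0.989, -0.0], [0.002, -0.001, -1.0]]
force: [0.1, -0.3, -1.0]
width: 0.249
t 20.32 pos [593.6 236.5 280.8] shift units [-0.54 -7.89  1.03] turn units [-0.01 -0.04 -0.02] F [ 2.6 -0.3 -2.6] w 0.248
```

View pics/s15c.png

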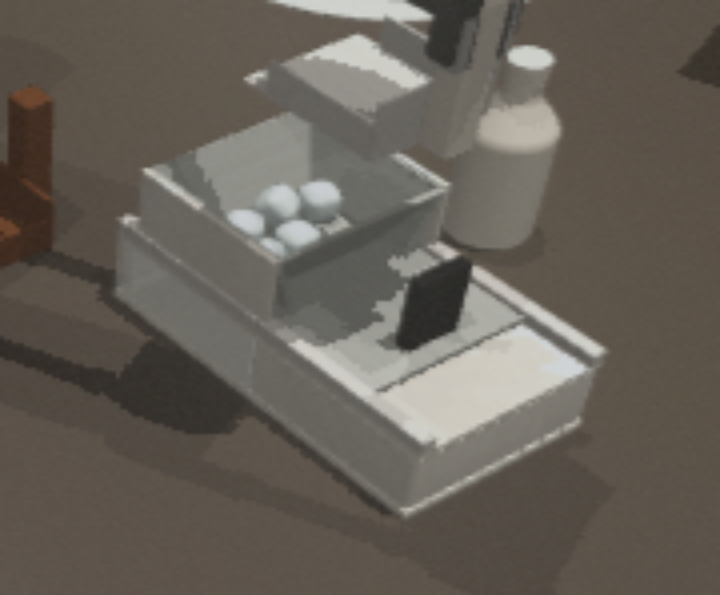

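```bash

python3 -m inch '[[[0,0,0],[-0.07,-0.98,0],255],[[0,0,0],[-0.07,-0.98,0],255],[[0,0,0],[-0.07,-0.98,0],255],[[0,0,0],[-0.07,-0.98,0],255],[[0,0,0],[-0.07,-0.98,0],255],[[0,0,0],[-0.07,-0.98,0],255],[[0,0,0],[-0.07,-0.98,0],255],[[0,0,0],[-0.07,-0.98,0],255]]' 90
python3 -m inch '[[[0,0,0],[0,0,0.95],255],[[0,0,0],[0,0,0.95],255],[[0,0,0],[0,0,0.95],255],[[0,0,0],[0,0,0.95],255],[[0,0,0],[0,0,0.95],255],[[0,0,0],[0,0,0.95],255],[[0,0,0],[0,0,0.7],255],[[0,0,0],[0,0,0.2],255]]' 90
python3 -c "
from h import *
snap('wrist','w16.png')
go([575,0,74],rot(-8.3,0))"
```

```text
t: 21.32
eef_pos: [573.8, 0.8, 281.7]
eef_rot: [[-0.989, 0.145, 0.0], [0.145, 0.989, -0.002], [-0.0, -0.002, -1.0]]
force: [-0.8, -0.1, -2.0]
width: 0.246
t: 22.32
eef_pos: [572.7, 1.7, 82.4]
eef_rot: [[-0.989, 0.145, -0.003], [0.145, 0.99, -0.001], [0.003, -0.001, -1.0]]
force: [-0.7, 0.0, -1.7]
width: 0.248
t 22.38 pos [573.    1.7  82.5] shift units [-0.08 -0.05  0.28] turn units [-0.02 -0.03 -0.  ] F [-0.  -0.2 -1.8] w 0.246
```

View pics/w16.png

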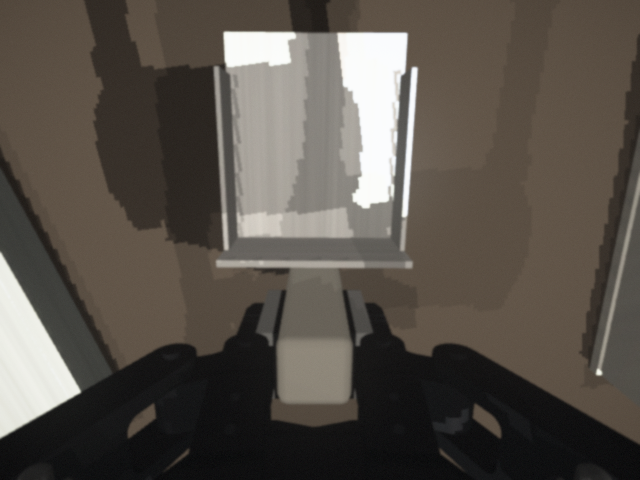

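```bash

python3 -m inch '[[[0,0,0],[0,0,0.15],255],[[0,0,0],[0,0,0.1],255],[[0,0,0],[0,0,0.03],255],[[0,0,0],[0,0,0],255]]' 90
```

```text
t: 22.88
eef_pos: [573.6, 1.7, 75.5]
eef_rot: [[-0.989, 0.145, -0.001], [0.145, 0.989, -0.001], [0.001, -0.001, -1.0]]
force: [0.1, 0.1, -2.1]
width: 0.246
```

```bash

python3 -m inch '[[[0,0,0],[0,0,0.05],255],[[0,0,0],[0,0,0],255]]' 90
python3 -m inch '[[[0,0,0],[0,0,0.03],255],[[0,0,0],[0,0,0],255]]' 90
```

```text
t: 23.12
eef_pos: [573.5, 1.7, 73.7]
eef_rot: [[-0.989, 0.145, -0.001], [0.145, 0.989, -0.001], [0.001, -0.001, -1.0]]
force: [-0.4, -0.1, -1.4]
width: 0.249
t: 23.38
eef_pos: [573.5, 1.6, 73.6]
eef_rot: [[-0.989, 0.145, -0.001], [0.145, 0.989, -0.001], [0.001, -0.001, -1.0]]
force: [-1.4, 0.4, 4.0]
width: 0.247
```

```bash

python3 -m inch '[[[0,0,0],[0,0,0],0],[[0,0,0],[0,0,0],0],[[0,0,0],[0,0,0],0],[[0,0,0],[0,0,0],0],[[0,0,0],[0,0,-0.6],0],[[0,0,0],[0,0,-0.9],0],[[0,0,0],[0,0,-0.9],0],[[0,0,0],[0,0,-0.9],0]]' 90
python3 -m inch '[[[0,0,0],[0,0,-0.9],0],[[0,0,0],[0,0,-0.9],0],[[0,0,0],[0,0,-0.9],0]]' 90
python3 -c "
from h import *
snap('wrist','w17.png')
go([607,235,240],rot(-8.3,0))"
```

```text
t: 24.38
eef_pos: [573.5, 1.8, 172.5]
eef_rot: [[-0.989, 0.145, -0.002], [0.145, 0.989, -0.001], [0.002, -0.001, -1.0]]
force: [0.7, -0.5, 0.4]
width: 0.999
t: 24.75
eef_pos: [573.6, 1.9, 253.6]
eef_rot: [[-0.989, 0.145, -0.002], [0.145, 0.989, -0.001], [0.001, -0.001, -1.0]]
force: [0.5, 0.1, -0.2]
width: 1.0
t 24.8 pos [575.6   1.6 257.6] shift units [0.09 7.85 0.58] turn units [-0.01  0.07 -0.  ] F [1.  0.3 1.9] w 1.002
```

View pics/w17.png

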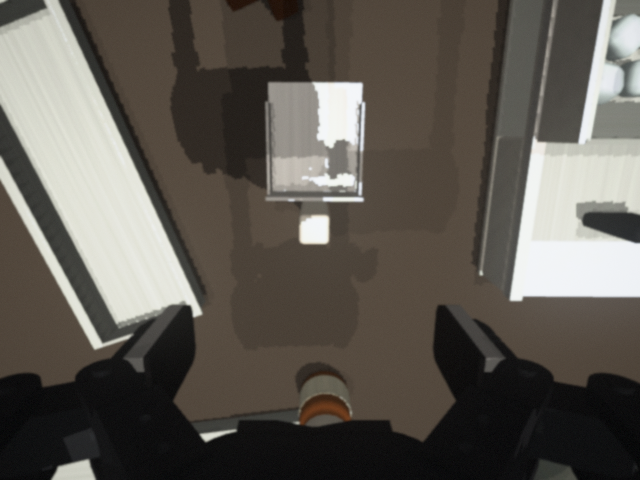

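```bash

python3 -m inch '[[[0,0,0],[0.01,0.98,0],0],[[0,0,0],[0.01,0.98,0],0],[[0,0,0],[0.01,0.98,0],0],[[0,0,0],[0.01,0.98,0],0],[[0,0,0],[0.01,0.98,0],0],[[0,0,0],[0.01,0.98,0],0],[[0,0,0],[0.01,0.98,0],0],[[0,0,0],[0.01,0.98,0],0]]'
python3 -m inch '[[[0,0,0],[0,0,0],0]]'
python3 -c "
from h import *
m=camera_model('wrist');snap('wrist','w18.png')
np.save('w18.npy',np.array(m['extrinsics']))
go([607,235,240],rot(-8.3,0))"
```

```text
t: 25.8
eef_pos: [605.3, 235.8, 251.9]
eef_rot: [[-0.989, 0.145, -0.002], [0.145, 0.989, -0.001], [0.002, -0.001, -1.0]]
force: [-0.8, -0.4, -0.0]
width: 1.001
t: 25.92
eef_pos: [605.2, 236.8, 251.6]
eef_rot: [[-0.99, 0.142, -0.002], [0.142, 0.99, -0.0], [0.002, -0.001, -1.0]]
force: [-0.5, -0.4, 0.4]
width: 0.998
t 25.98 pos [605.1 235.4 251.7] shift units [-0.07 -0.    0.39] turn units [-0.02 -0.03  0.01] F [-0.4  0.3 -0.1] w 0.999
```

View pics/w18.png

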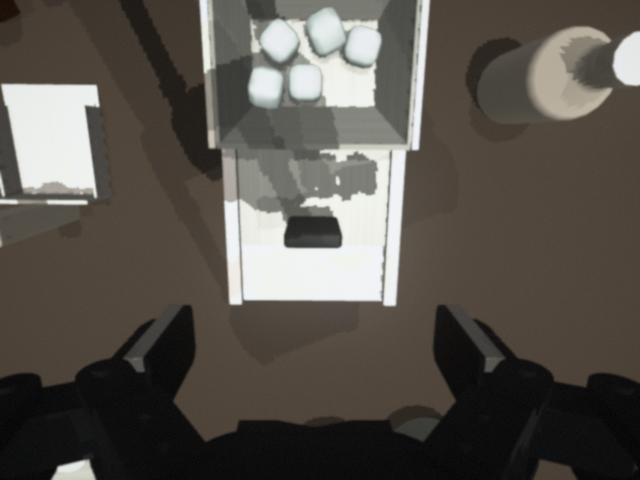

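```bash
python3 -c "
from h import *
m=camera_model('wrist')
im=cv2.imread('pics/w18.png');cv2.imwrite('pics/w18c.png',cv2.resize(im[200:265,270:360],None,fx=7,fy=7,interpolation=cv2.INTER_CUBIC))
E=np.array(m['extrinsics']);print(np.abs(E-np.load('w18.npy')).max())
for a,z in [((285,247),124),((342,247),124),((286,234),124),((341,234),124),((289,217),66),((338,217),66)]: print(a,onz(m,*a,z).round(1))
"
```

```text
1.0902241132983477
(285, 247) [608.  214.8 124. ]
(342, 247) [613.4 252.8 124. ]
(286, 234) [599.2 216.9 124. ]
(341, 234) [604.4 253.3 124. ]
(289, 217) [599.1 215.3  66. ]
(338, 217) [604.7 254.5  66. ]
```

View pics/w18c.png

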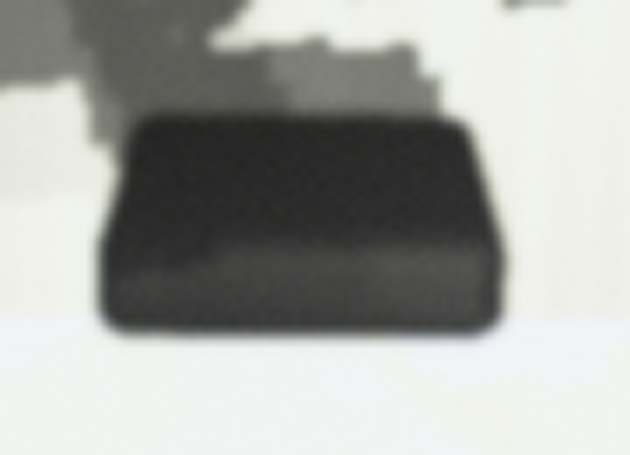

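```bash

python3 -m inch '[[[0,0,0],[-0.06,-0.03,0.9],0],[[0,0,0],[0,0,0.9],0],[[0,0,0],[0,0,0.9],0],[[0,0,0],[0,0,0.9],0],[[0,0,0],[0,0,0.9],0],[[0,0,0],[0,0,0.65],0],[[0,0,0],[0,0,0],0]]'
python3 -c "
from h import *
snap('wrist','w19.png')
go([607,234.8,97],rot(-8.3,0))"
```

```text
t: 26.85
eef_pos: [605.4, 232.1, 96.3]
eef_rot: [[-0.989, 0.146, -0.006], [0.146, 0.989, -0.002], [0.005, -0.003, -1.0]]
force: [0.4, 0.1, 0.1]
width: 1.0
t 26.9 pos [606.5 232.5  97.7] shift units [-0.01  0.08  0.02] turn units [-0.03 -0.03 -0.02] F [ 0.4 -0.4 -0.4] w 1.004
```

View pics/w19.png

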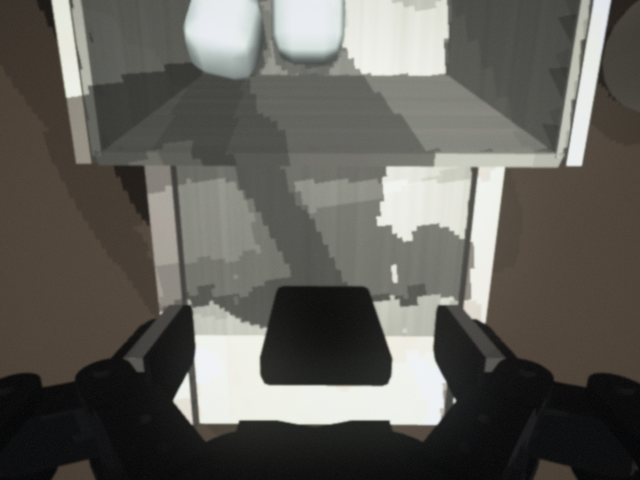

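```bash

python3 -m inch '[[[0,0,0],[0,0.08,0],0],[[0,0,0],[0,0,0],90],[[0,0,0],[0,0,0],255],[[0,0,0],[0,0,0],255],[[0,0,0],[0,0,0],255],[[0,0,0],[0,0,0],255]]' 90
python3 -c "
from h import *
snap('wrist','w20.png')
go([607+60*.9895,234.8-60*.144,97],rot(-8.3,0))"
```

```text
t: 27.65
eef_pos: [607.2, 235.4, 99.0]
eef_rot: [[-0.99, 0.145, -0.001], [0.145, 0.99, -0.002], [0.001, -0.002, -1.0]]
force: [-0.8, -2.4, 5.0]
width: 0.457
t 27.7 pos [607.2 235.4  99. ] shift units [-2.   -0.02  0.06] turn units [-0.02 -0.01 -0.  ] F [-1.7 -2.1  6. ] w 0.453
```

View pics/w20.png

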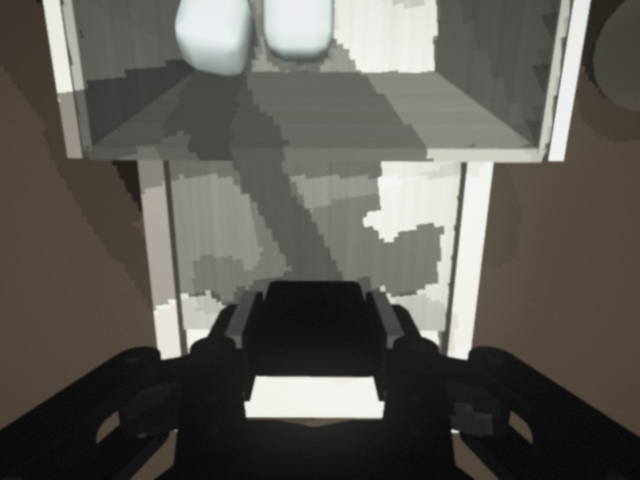

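```bash

python3 -m inch '[[[0,0,0],[-0.25,0,0],255],[[0,0,0],[-0.25,0,0],255],[[0,0,0],[-0.25,0,0],255],[[0,0,0],[-0.25,0,0],255],[[0,0,0],[-0.25,0,0],255],[[0,0,0],[-0.25,0,0],255],[[0,0,0],[-0.25,0,0],255],[[0,0,0],[-0.2,0,0],255]]' 90
python3 -m inch '[[[0,0,0],[0,0,0],255],[[0,0,0],[0,0,0],255]]' 90
python3 -c "
from h import *
snap('wrist','w21.png');snap('scene','s21.png')
im=cv2.imread('pics/s21.png');cv2.imwrite('pics/s21c.png',cv2.resize(im[120:290,300:500],None,fx=3.5,fy=3.5))
s=sense();print('moved',np.linalg.norm(s['eef_pos'][:2]-[607.2,235.4]))
go([607+60*.9895,234.8-60*.144,97],rot(-8.3,0))"
```

```text
t: 28.7
eef_pos: [661.9, 227.1, 98.9]
eef_rot: [[-0.989, 0.145, -0.008], [0.145, 0.989, -0.002], [0.008, -0.003, -1.0]]
force: [-9.7, -2.2, 9.6]
width: 0.453
t: 28.95
eef_pos: [662.0, 227.1, 98.9]
eef_rot: [[-0.989, 0.145, -0.007], [0.145, 0.989, -0.002], [0.007, -0.003, -1.0]]
force: [-8.6, -2.6, 8.8]
width: 0.456
moved 55.3963031768087
t 29.05 pos [662.  227.1  98.9] shift units [-0.15 -0.01  0.06] turn units [-0.03 -0.09 -0.  ] F [-8.6 -3.3  8.7] w 0.456
```

View pics/w21.png

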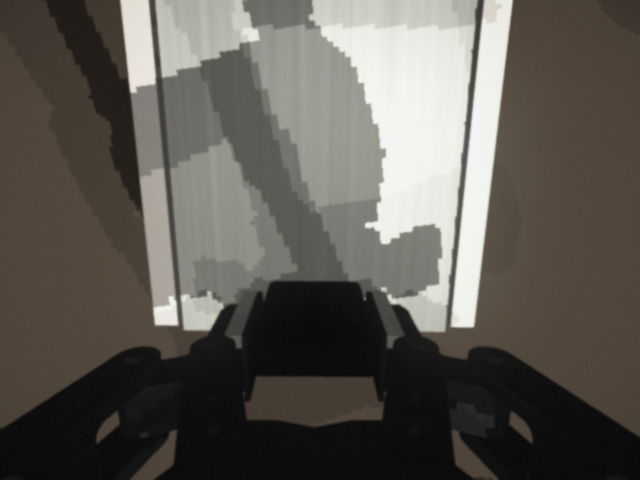

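View pics/s21c.png

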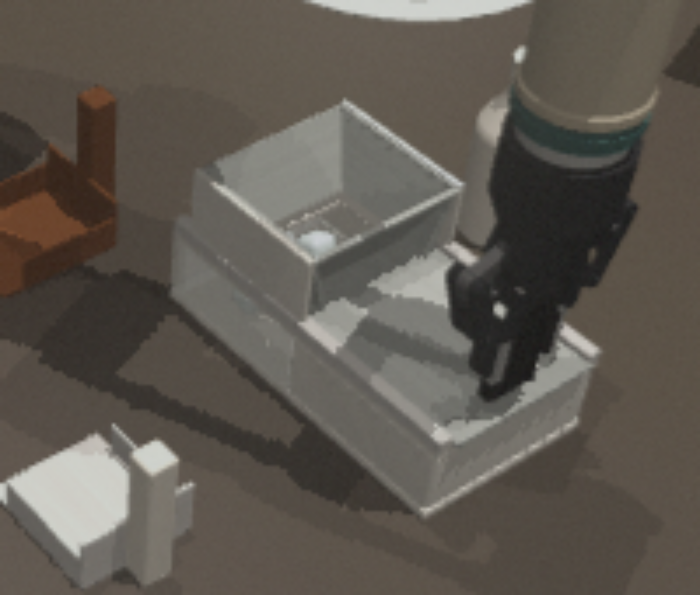

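```bash

python3 -m inch '[[[0,0,0],[-0.08,0,0],255],[[0,0,0],[-0.08,0,0],255],[[0,0,0],[0,0,0],255],[[0,0,0],[0,0,0],255],[[0,0,0],[0,0,0],255]]' 90
python3 -c "
from h import *
snap('top','t22.png');snap('scene','s22.png')
im=cv2.imread('pics/s22.png')[140:230,330:450];a=cv2.resize(im,(720,540),interpolation=cv2.INTER_CUBIC);cv2.imwrite('pics/s22c.png',cv2.convertScaleAbs(a,alpha=1.5,beta=10))
im=cv2.imread('pics/t22.png')[190:280,170:290];a=cv2.resize(im,(720,540),interpolation=cv2.INTER_CUBIC);cv2.imwrite('pics/t22c.png',a)
s=sense();print('moved',np.linalg.norm(s['eef_pos'][:2]-[607.2,235.4]),s['force'],s['width'])
"
```

```text
t: 29.68
eef_pos: [666.5, 226.4, 98.9]
eef_rot: [[-0.989, 0.145, -0.008], [0.145, 0.989, -0.002], [0.007, -0.003, -1.0]]
force: [-9.5, -3.1, 9.0]
width: 0.451
moved 59.98583185157948 [-9.12354651 -1.66598135  9.27257701] 0.45646968494530005
```

View pics/s22c.png

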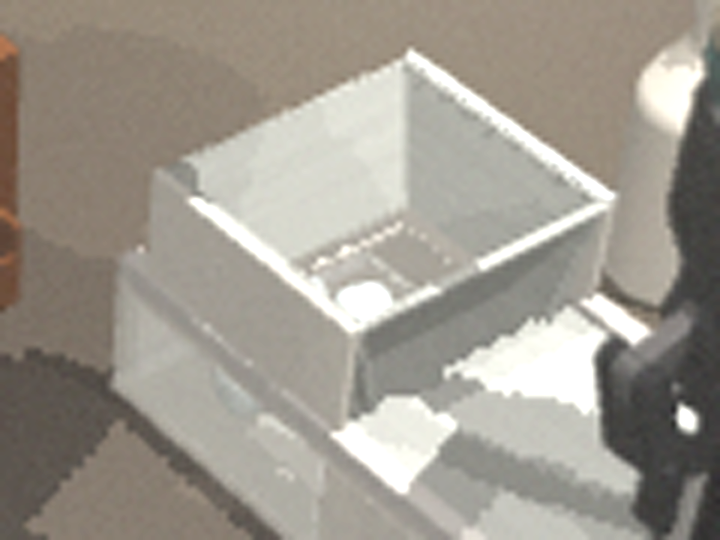

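View pics/t22c.png

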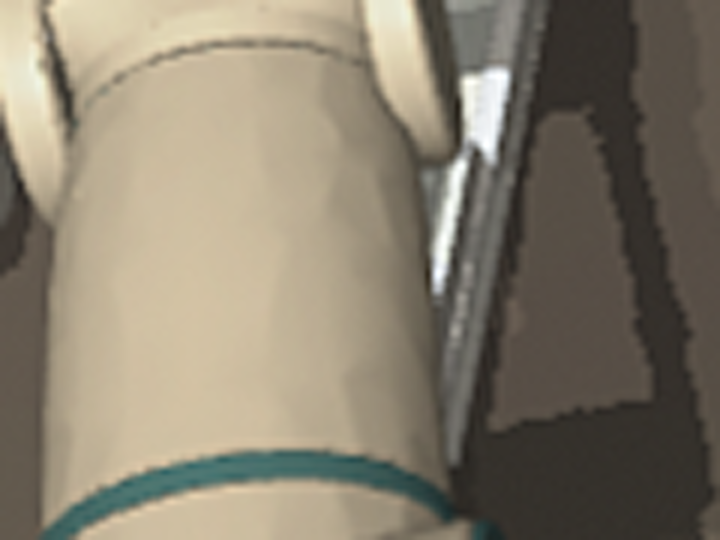

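```bash
python3 -c "
from h import *
m=camera_model('scene')
A=np.array([[.9895,.144],[-.144,.9895]])
for n,(u,v) in {'bright':(390.3,190),'left':(330+318/6,140+285/6),'faint':(330+235/6,140+388/6),'faint2':(330+272/6,140+430/6)}.items():
  for z in (18,42,66,78,90):
    p=onz(m,u,v,z); print(n,z,p.round(0),((p[:2]-[490.5,252])@A).round(0))
im=cv2.imread('pics/s22.png')[150:240,335:425];cv2.imwrite('pics/s22d.png',cv2.convertScaleAbs(cv2.resize(im,(585,585),interpolation=cv2.INTER_LANCZOS4),alpha=2.0,beta=-60))
im=cv2.imread('pics/s15.png')[150:240,335:425];cv2.imwrite('pics/s15d.png',cv2.convertScaleAbs(cv2.resize(im,(585,585),interpolation=cv2.INTER_LANCZOS4),alpha=2.0,beta=-60))
"
```

```text
bright 18 [462. 293.  18.] [-34.  36.]
bright 42 [478. 269.  42.] [-15.  15.]
bright 66 [495. 246.  66.] [ 5. -6.]
bright 78 [503. 234.  78.] [ 15. -16.]
bright 90 [511. 222.  90.] [ 25. -26.]
left 18 [442. 287.  18.] [-53.  28.]
left 42 [460. 264.  42.] [-32.   7.]
left 66 [477. 240.  66.] [-12. -14.]
left 78 [485. 229.  78.] [ -2. -24.]
left 90 [494. 217.  90.] [  8. -34.]
faint 18 [461. 214.  18.] [-23. -42.]
faint 42 [478. 192.  42.] [ -4. -61.]
faint 66 [494. 171.  66.] [ 15. -79.]
faint 78 [502. 161.  78.] [ 25. -89.]
faint 90 [511. 150.  90.] [ 35. -98.]
faint2 18 [488. 205.  18.] [  5. -46.]
faint2 42 [504. 184.  42.] [ 23. -65.]
faint2 66 [520. 164.  66.] [ 42. -83.]
faint2 78 [527. 153.  78.] [ 51. -92.]
faint2 90 [535. 143.  90.] [  60. -102.]
```

View pics/s22d.png

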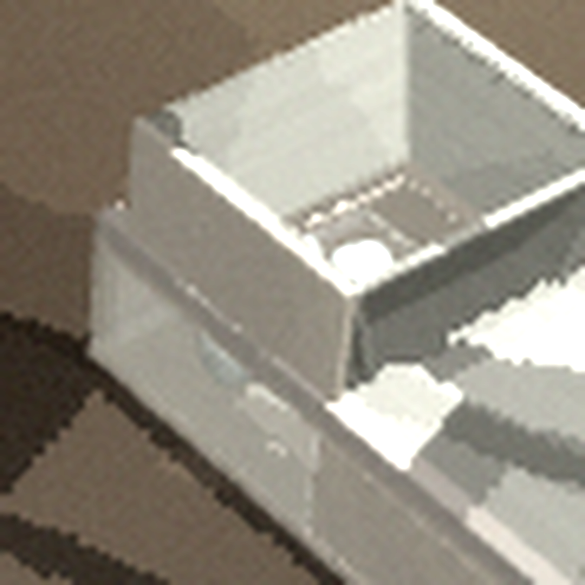

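View pics/s15d.png

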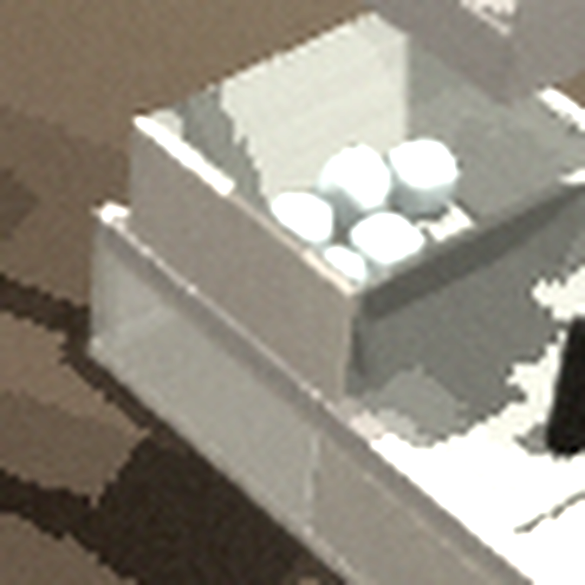

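```bash
python3 -c "
from h import *
a=cv2.imread('pics/s21.png')[150:240,335:425];b=cv2.imread('pics/s22.png')[150:240,335:425]
f=lambda x:cv2.convertScaleAbs(cv2.resize(x[20:70,20:80],(480,400),interpolation=cv2.INTER_CUBIC),alpha=1.6,beta=-40)
cv2.imwrite('pics/cmp.png',np.vstack([f(a)[100:],f(b)[100:]]))
"
```

```text
(no output)
```

View pics/cmp.png

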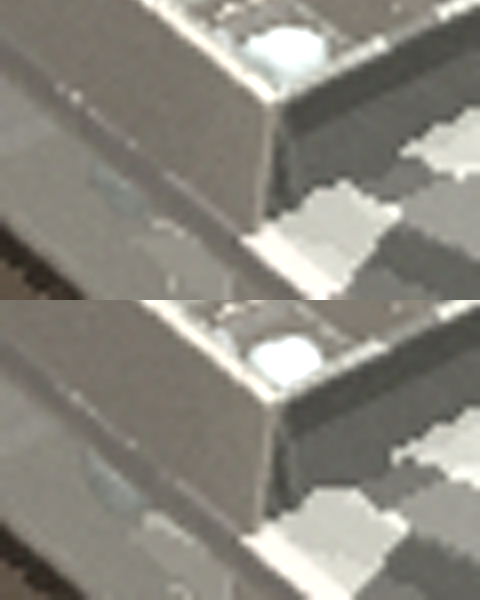

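```bash

python3 -m inch '[[[0,0,0],[-0.1,0,0],255],[[0,0,0],[-0.1,0,0],255],[[0,0,0],[0.1,0,0],255],[[0,0,0],[-0.1,0,0],255],[[0,0,0],[0,0,0],255],[[0,0,0],[0,0,0],255]]' 90
python3 -c "
from h import *
snap('scene','s23.png')
b=cv2.imread('pics/s22.png')[150:240,335:425];c=cv2.imread('pics/s23.png')[150:240,335:425]
f=lambda x:cv2.convertScaleAbs(cv2.resize(x[20:70,20:80],(480,400),interpolation=cv2.INTER_CUBIC),alpha=1.6,beta=-40)
cv2.imwrite('pics/cmp2.png',np.hstack([f(b),f(c)])) 
s=sense();print('moved',np.linalg.norm(s['eef_pos'][:2]-[607.2,235.4]),s['force'],s['width'],s['t'])
"
```

```text
t: 30.52
eef_pos: [672.2, 225.6, 98.9]
eef_rot: [[-0.989, 0.145, -0.008], [0.145, 0.989, -0.002], [0.008, -0.003, -1.0]]
force: [-10.2, -1.6, 10.5]
width: 0.453
moved 65.74398641568814 [-9.91393502 -3.11848151  9.62224016] 0.45020931024231203 30.575
```

View pics/cmp2.png

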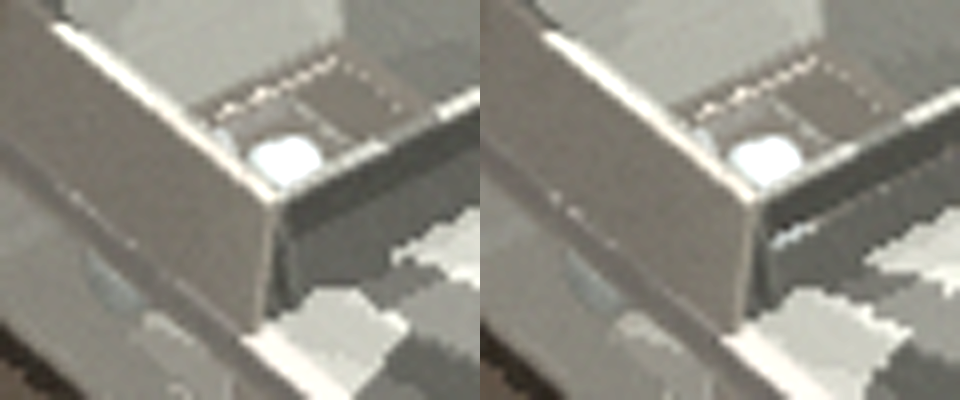

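```bash

python3 -m inch '[[[0,0,0],[0.1,0,0],255],[[0,0,0],[0.09,0,0],255],[[0,0,0],[0,0,0],255],[[0,0,0],[0,0,0],255],[[0,0,0],[0,0,0],255],[[0,0,0],[0,0,0],255]]' 90
python3 -c "
from h import *
snap('scene','s24.png')
s=sense();print('moved',np.linalg.norm(s['eef_pos'][:2]-[607.2,235.4]),s['force'],s['width'],s['t'],np.abs(s['qvel']).max())
m=camera_model('scene')
A=np.array([[.9895,-.144],[.144,.9895]])
# tab-top check: project where tab bottom should be for 60mm
im=cv2.imread('pics/s24.png');cv2.imwrite('pics/s24c.png',cv2.resize(im[120:300,280:500],None,fx=3.4,fy=3.3,interpolation=cv2.INTER_CUBIC))
"
```

```text
t: 31.32
eef_pos: [666.4, 226.4, 98.9]
eef_rot: [[-0.989, 0.145, -0.008], [0.145, 0.989, -0.002], [0.008, -0.003, -1.0]]
force: [-9.2, -2.0, 10.2]
width: 0.453
moved 59.91556578532463 [-9.78606635 -2.5539529  10.19209251] 0.4502671762077858 31.375 0.12374465595155494
```

View pics/s24c.png

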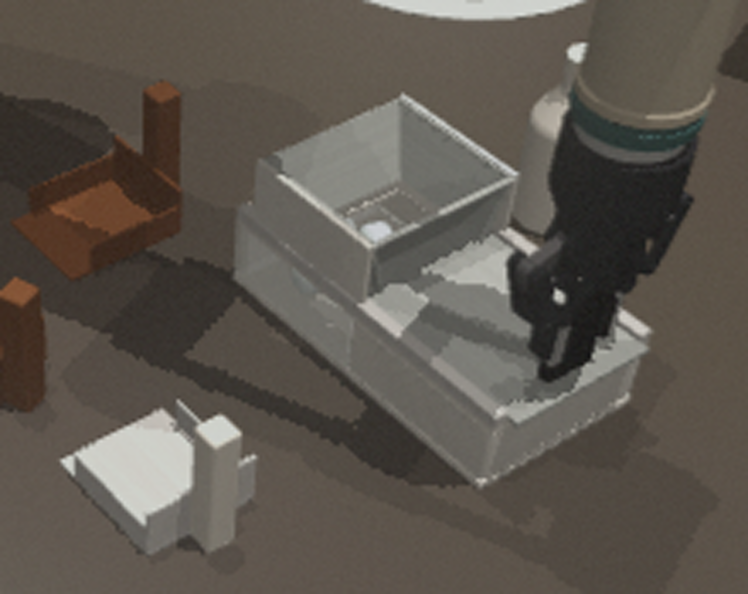

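```bash
python3 -c "
from h import *
hand_in(); s=sense(); print(s['t'],s['force'],s['width'])"
```

```text
the job is handed in; nothing more can be done
the job is handed in; nothing more can be done
```

The job is handed in at about 31 s of the 69 s. My checks agree with the goal, except that I could not count every cube in the chamber.

**What I did:**
- I gripped the scoop by its white post and pushed it along the tray, which brought all five cubes onto the pan.
- I carried them level with the nose tipped up and poured them into the well; wrist and scene pictures showed all five there, on the shut shutter.
- I set the scoop down on the counter between tray and box and let go of it.
- I then gripped the black tab at 90 N and slid the shutter to half travel. I moved it to about 66 mm and back once to free any stuck cube.

**Last checks:**
- **Shutter:** the tab had moved 59.9 mm. The pull along the box was about 9.8 N, close to the 9 N expected at half travel. The arm was still and the fingers were on the tab, with an opening of 0.45.
- **Scoop:** it stood upright and free in the last scene picture.
- **Bystanders:** I saw no sign that the jar, the bottle or the cup had moved, but I did not measure them.
- **Ice:** the throat looked open with nothing left on the shutter. The arm blocked the top camera, so I saw only about three of the five cubes, in the throat opening and through the clear side. One of them did not move when I moved the shutter, so it was not lying on it. That the remaining cubes dropped is inferred from the throat being almost fully open.

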